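# Load and close the parts tumbler

### The arm

A 6-joint arm with a two-finger parallel gripper is mounted at the origin on a cart in front of the work surface, level with it; the furniture and walls round the work are solid. World frame = base frame: x ahead of the robot, y to its left, z up, the work surface at z = 0. Lengths are in m, angles in rad, forces in N, time in s.
With the tool pointing down it reaches from about 0.375 to 0.75 m from the base axis. Payload 9 kg.
Tool frame: the origin (TCP) lies on the centre line of the jaws, within the pads' length; the fingertips stand 17 mm ahead of it and the grasp point (between the pads) lies 2 mm behind it; z points along the fingers, y is the line along which they close (so a half turn about z gives the same grasp; the last joint's range is limited). The gripper opens to 85 mm and grips with 20 to 120 N. Pads are 22 mm wide; open, the fingers measure 114 mm over their backs; the gripper's body (76 mm by 85 mm) begins 54 mm behind the grasp point. The pads swing forward as they close: fully open they stand 13 mm farther back than shut.
Start: joints at [-1.546, 0.104, 0.097, 1.564, 0, 1.353], TCP at [0.144, -0.582, 0.21] pointing down, gripper open.
Joint ranges: [-2.99, 2.99], [-0.84, 1.86], [-1.1, 1.16], [-1.84, 2.11], [-1.51, 1.56], [-3.14, 3.14]. Speed limits (rad/s): [2.22, 2.22, 2.57, 3.14, 3.14, 3.14].

### API

Orientations are given as a unit quaternion [w, x, y, z].
In Python, from plant import monitor, imaging, job, masks_of, landmark_of gives the robot as it stands. The module is installed in compiled form; this text tells all that it offers.
- The arm moves only by the shell command python3 -m pendant 'ROWS'. ROWS is JSON, a list of rows, each a list of 5 numbers: the closure, from 0 (fully open) to 1 (shut), then the shift along the tool's x, y, z in mm, then the turn about the tool's z in degrees. In form: [[jaw, x, y, z, spin], ...]. A call has exactly 5 rows; each row shifts and turns the commanded pose from where the row before left it, along the tool's axes as they then stand; what a row does not reach is not made up. A row lasts 1/12 s, in which the tool goes at most 41.7 mm and 7.16 degrees, less where a joint would pass 70% of its speed; a pose out of reach is approached as far as the arm can. A call is refused whole if a number of a shift passes 41.7 or a number of a turn 7.16, either way. A call with a gripper value outside its range is refused whole. The fingers move at their own pace and stop on an object; the grip force is fixed at half the most. Time passes only in rows, so rows that do not move let the fingers close, or fill a call up. It gives the time, the measured TCP pose, the force, the opening and the grip force at its end, in the units of the state.
- monitor.sense(): the state, without advancing time (a new reading comes with each control period).
- imaging.capture(name): name is "side" or "top"; returns the picture (400x640x3 uint8, blue, green, red); there is no depth.
- imaging.camera_params(name): a dict with "intrinsics" (3x3 intrinsics, pixels), "dist" ([k1, k2, p1, p2, k3] as OpenCV has them; the pictures are not rectified), "view" (4x4, takes a point from world to camera coordinates). Camera axes: x right, y down, z forward; pixel columns grow to the right and rows downward; lengths in m; the calibration is good to about 2 mm. A picture is of the moment at which its call begins. camera_params takes no time and is no camera call.
- job.sign_off(): hands the job in; it is judged then, once.
Trained networks look in the newest picture that a camera, given by its name, has taken for a name from the list of things; names that differ only in an ending like _2 or _b are one class to them, and where a whole thing is asked for, a point or a joint stands for the part that bears it (a point fixed in the world has none). Each returns a list of dicts, best first, with "p" (0 to 1); they miss things now and then, are a little off and sometimes report something else, mostly with a low value. They report only what shows in the picture. A call takes as long as a camera call.
- masks_of(camera, name): "pixels" (400x640 bool, what is visible of it) and "box" ([centre column, centre row, width, height] in pixels, round what is visible of it).
- landmark_of(camera, name): "at" ([column, row] in pixels: a listed point, or the origin of a listed thing).
The state is a dict: "clock": time; "qpos": joint angles; "qvel": joint speeds; "tau": joint torques, N m; "eef_pos": TCP position; "tcp_rot": TCP orientation; "force": force on the tool from outside, world axes, zero at the start; "torque": the same for the moment, N m; "gripper_width": finger opening in m; "gripper_force": force on a finger pad.
Only numpy, scipy, OpenCV 4.12 (cv2) and the standard library are available. Lean on these libraries where they do the work, as an engineer would, in place of code of your own. Each camera call takes 0.05 s, during which the arm holds its last target. There are 200 camera calls.

### The job

Get the parts tumbler ready to polish the brass pipe couplings: first seat the empty blue bowl on the drive base so that its foot drops fully home over both pegs, then put every brass coupling into the bowl. After that set the yellow lid on flush and swing the clamp arm all the way down over its knob; leave the mug and the tape measure where they stand.

Things in the scene. Friction and masses are not known exactly. Their poses are not given: they have to be found in the camera images.
- base_seat (a point): Middle of the square black 124 mm rubber seat on top of the tumbler's fixed drive base (grey box, 150 mm along x, 185 along y), 45 mm above the worktop. Two steel pegs (10 mm thick, 14 mm high, pointed) stand up from the seat 36 mm either side of this point along its x axis. z up. A hinge post 44 mm wide stands at y = -86 to -102 mm, its top 169 mm above the worktop.
- bowl_grip (a point): Middle of the white grip fin (36 mm long along x, 14 thick along y) on the axis of the loose blue bowl, 0.3 kg, 128 mm across, 120 inside, 78 mm high. This point is 49 mm above the foot's underside, 29 above the inner floor, 29 below the rim, 15 below the fin's top; z up. Bowl home on the base: it stands 49 mm above base_seat.
- bowl_foot (a point): Middle of the underside of the bowl's 100 mm square, 16 mm thick black foot. Two 13 mm wide, 16 mm deep sockets for the base's pegs open in the underside, 36 mm either side of this point along its x axis; either way round fits.
- lid_knob (a point): Middle of the round black knob (26 mm thick, 24 tall) of the loose yellow lid, 0.12 kg: disc 134 mm across, 6 thick, below it a black plug 113 mm across, 8 deep, that goes into the bowl's mouth. It lies right way up; this point is 27 mm above the plug's underside, 11 below the knob's top; z up. Lid fully on: 48 mm above bowl_grip.
- clamp (a joint): Angle of the clamp arm hinged on the base's post: 0 = level, lying down over the bowl's middle just above the knob of a seated lid; grows as it swings up and away, 1.57 = upright, 2.9 = folded right back outward, nearly level (the stop). The hinge is stiff and the arm stays where it is left; it turns with about 1.5 N at the tab.
- clamp_tab (a point): Middle of the red grip tab at the free end of the clamp arm: 30 mm long, 18 mm wide (along base_seat's x), 14 mm thick; 125 mm from the hinge. The steel arm between is 18 mm wide and 10 mm thick. This point turns with the arm: its y axis points out along the arm, away from the hinge, its x axis is the hinge axis.
- clamp_hinge (a point): Point on the clamp's hinge axis, fixed to the base, 92 mm along base_seat's -y from the seat's middle and 160 mm above the worktop. The axis runs along this point's x axis; with the arm down it points along this point's y.
- mug: White mug, a bystander, 95 mm high; origin at the centre of its underside.
- tape_measure: Yellow and black tape measure, a bystander, 71 x 33 x 62 mm; origin at the centre of its underside.
- fit0_c (a point): Centre of a loose brass pipe coupling, 60 g, one of three to five alike (None if absent), standing on end: hexagon 24 mm across the flats (which face 30, 90 and 150 degrees from this point's x axis), 28 mm across the corners, 30 mm tall; z along its axis.
- fit1_c (a point): Centre of a loose brass pipe coupling, 60 g, one of three to five alike (None if absent), standing on end: hexagon 24 mm across the flats (which face 30, 90 and 150 degrees from this point's x axis), 28 mm across the corners, 30 mm tall; z along its axis.
- fit2_c (a point): Centre of a loose brass pipe coupling, 60 g, one of three to five alike (None if absent), standing on end: hexagon 24 mm across the flats (which face 30, 90 and 150 degrees from this point's x axis), 28 mm across the corners, 30 mm tall; z along its axis.
- fit3_c (a point): Centre of a loose brass pipe coupling, 60 g, one of three to five alike (None if absent), standing on end: hexagon 24 mm across the flats (which face 30, 90 and 150 degrees from this point's x axis), 28 mm across the corners, 30 mm tall; z along its axis.
- fit4_c (a point): Centre of a loose brass pipe coupling, 60 g, one of three to five alike (None if absent), standing on end: hexagon 24 mm across the flats (which face 30, 90 and 150 degrees from this point's x axis), 28 mm across the corners, 30 mm tall; z along its axis.

How it is judged:
By the outcome, as a careful person would: the job done as asked, in the order asked, and still so for the second after the job is handed in, with the robot touching nothing.
Of fit0, fit1, fit2, fit3, fit4 only 3 to 5 are there at a start; the rules pass over those that are not, and their reading is None.
At some moment in a run one of fit0, fit1, fit2, fit3, fit4, lid may be knocked a few centimetres aside while the robot is not near it.
Once in a run the grip may slacken for a moment while it holds something.
It also fails if it takes over 210 s, if anything falls off the work surface, if the arm or the gripper's body presses on something with over 40 N, if the wrist force passes 120 N, or if a joint passes its speed limit or range.

## Working session

There is one attempt and no reset: what is moved stays moved. The work goes in short steps, Python scripts to look and compute and a shell command to move; the robot and the scene stay as the last step left them, time stands still between calls to the robot, and variables do not carry over. Pictures are saved under pics/ and viewed, at most 14 in all, crops included, and the job is handed in when it is done.

```bash
mkdir -p pics; cat > h.py <<'E'
import numpy as np, cv2
from plant import monitor, imaging, job, masks_of, landmark_of
from scipy.spatial.transform import Rotation as R
def P(c):
    d=imaging.camera_params(c); return np.array(d["intrinsics"],float),np.array(d["dist"],float),np.array(d["view"],float)
def ray(c,px):
    K,D,V=P(c); u=cv2.undistortPoints(np.array([[px]],float),K,D)[0,0]
    d=V[:3,:3].T@np.array([u[0],u[1],1]); return -V[:3,:3].T@V[:3,3], d/np.linalg.norm(d)
def onz(c,px,z):
    o,d=ray(c,px); return o+d*(z-o[2])/d[2]
def tri(p1,p2,c1="top",c2="side"):
    o,d=ray(c1,p1);q,e=ray(c2,p2)
    s=np.linalg.lstsq(np.c_[d,-e],q-o,rcond=None)[0]; a=o+d*s[0];b=q+e*s[1]
    return (a+b)/2,np.linalg.norm(a-b)
def proj(c,X):
    K,D,V=P(c); return cv2.projectPoints(np.array(X,float).reshape(-1,1,3),cv2.Rodrigues(V[:3,:3])[0],V[:3,3],K,D)[0].reshape(-1,2)
def snap(c,n):
    im=imaging.capture(c); cv2.imwrite(f"pics/{n}.png",im); return im
def st():
    s=monitor.sense(); print("t",round(s["clock"],2),"pos",np.round(s["eef_pos"],4),"F",np.round(s["force"],1),"w",round(s["gripper_width"],4)); 
    r=R.from_quat(np.roll(s["tcp_rot"],-1)).as_matrix(); print("xaxis yaw",round(np.degrees(np.arctan2(r[1,0],r[0,0])),1),"z",np.round(r[:,2],3)); return s,r
E
python3 - <<'E'
from h import *
st()
for c in("top","side"):
    snap(c,c+"0"); K,D,V=P(c); print(c,"cam",np.round(-V[:3,:3].T@V[:3,3],3))
    for n in["base_seat","bowl_grip","bowl_foot","lid_knob","clamp_tab","clamp_hinge","mug","tape_measure","fit0_c"]:
        for r in landmark_of(c,n)[:6]: print(n,np.round(r["at"],1),round(r["p"],2))
E
```

```text
t 0.0 pos [ 0.1443 -0.582   0.2089] F [-0.  -0.5 -1.3] w 0.0854
xaxis yaw 13.9 z [-0.     0.001 -1.   ]
top cam [-0.321  0.336  1.405]
side cam [0.674 1.035 0.821]
base_seat [312.5 237. ] 0.96
base_seat [373.4 192.9] 0.45
bowl_grip [343.9 152.5] 0.65
bowl_foot [340.8 162.4] 0.58
lid_knob [392.3 311. ] 0.59
clamp_tab [316.1 143.1] 0.82
clamp_hinge [312.4 181.7] 0.63
mug [251.4 253.1] 0.83
tape_measure [294.9 189.9] 0.87
tape_measure [315.5 142.9] 0.39
fit0_c [383.2 231.3] 0.55
fit0_c [295.5 191.1] 0.3
```

View pics/top0.png

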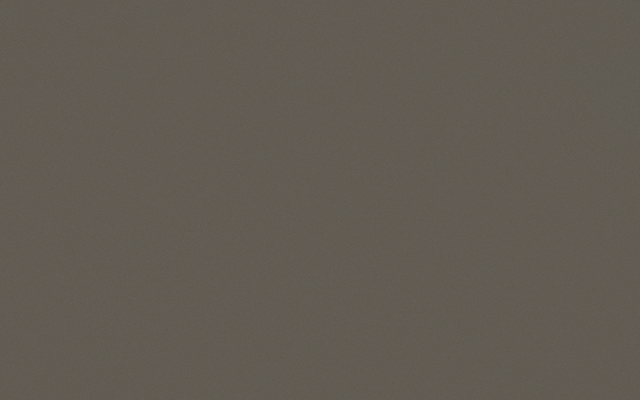

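View pics/side0.png

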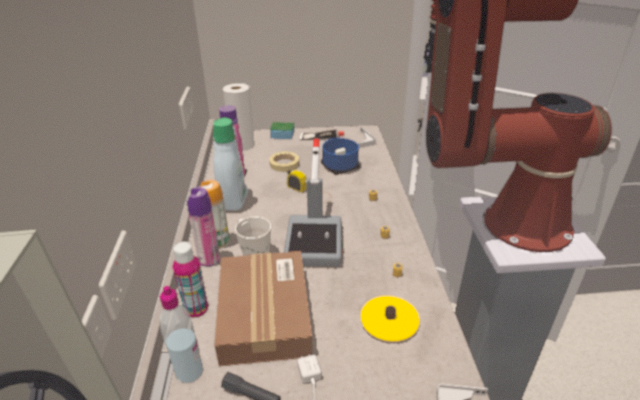

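The top view is blank: the camera sees only a uniform surface. The side view shows the lid at (390,318), couplings at (373,196), (385,232) and (397,270), the base at (313,240) with its arm folded up and back at (316,145), the bowl at (340,155), the mug at (254,236) and the tape at (297,181).

```bash
python3 - <<'E'
from h import *
K,D,V=P("top"); print("top fwd",np.round(V[2,:3],2)); K,D,V=P("side"); print("side fwd",np.round(V[2,:3],2),K[0,0])
im=snap("side","s1")
for r in landmark_of("side","fit0_c"): print("lm",np.round(r["at"],1),round(r["p"],2),np.round(onz("side",r["at"],.015),3))
for n in["fit0_c","fit3_c"]:
  for r in masks_of("side",n): print("mask",np.round(r["box"],1),round(r["p"],2),np.round(onz("side",r["box"][:2],.015),3))
for n,z in[("base_seat",.045),("bowl_grip",.049),("bowl_foot",0),("lid_knob",.027),("mug",0),("tape_measure",0),("clamp_hinge",.16),("clamp_tab",.28)]:
  for r in landmark_of("side",n)[:2]: print(n,np.round(r["at"],1),round(r["p"],2),np.round(onz("side",r["at"],z),3))
crop=im[110:350,220:440]; cv2.imwrite("pics/c1.png",cv2.resize(crop,None,fx=2.5,fy=2.5,interpolation=cv2.INTER_CUBIC))
E
```

```text
top fwd [ 0.58 -0.22 -0.79]
side fwd [-0.05 -0.82 -0.56] 469.50094816399826
lm [385.2 230.4] 0.53 [0.421 0.008 0.015]
mask [384.8 233.2  10.1  10.5] 0.61 [0.424 0.021 0.015]
base_seat [312.9 235.2] 0.72 [0.626 0.051 0.045]
bowl_grip [341.8 153.9] 0.86 [ 0.499 -0.386  0.049]
lid_knob [391.3 311.1] 0.89 [0.466 0.317 0.027]
mug [251.7 249.3] 0.82 [0.793 0.041 0.   ]
tape_measure [295.1 192.3] 0.73 [ 0.666 -0.233  0.   ]
clamp_hinge [313.5 180.7] 0.76 [ 0.617 -0.039  0.16 ]
clamp_tab [313.9 142.8] 0.55 [ 0.615 -0.026  0.28 ]
```

View pics/c1.png

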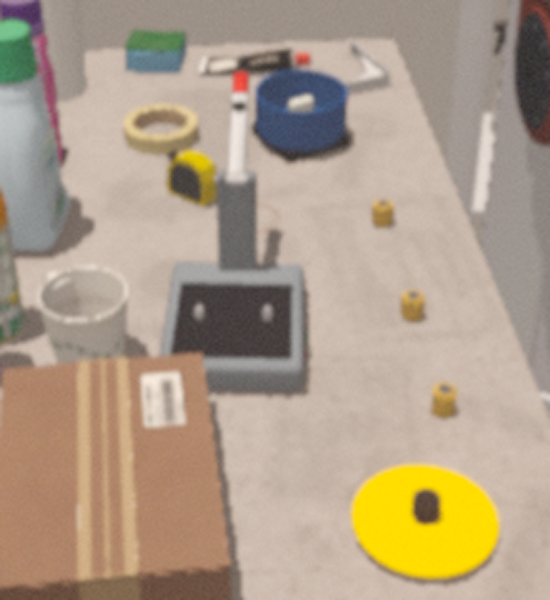

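The crop shows both pegs, at full-frame pixels about (299.6,234.4) and (326.8,234.8), and three couplings. The fin on the bowl is slightly turned. Next I work out yaws and exact positions.

```bash
python3 - <<'E'
from h import *
im=cv2.imread("pics/s1.png")
a=onz("side",(299.6,232.5),.057);b=onz("side",(326.8,232.9),.057);print("pegs",a,b,"mid",(a+b)/2,np.linalg.norm(a-b),"yaw",np.degrees(np.arctan2((a-b)[1],(a-b)[0])))
hsv=cv2.cvtColor(im,cv2.COLOR_BGR2HSV)
def comps(m,lo,minA,box):
    n,l,s,c=cv2.connectedComponentsWithStats(m.astype(np.uint8))
    return [(s[i],c[i],l==i) for i in range(1,n) if s[i][4]>=minA and box[0]<c[i][0]<box[2] and box[1]<c[i][1]<box[3]]
br=(hsv[...,0]>14)&(hsv[...,0]<30)&(hsv[...,1]>120)&(hsv[...,2]>60)
for s,c,_ in comps(br,0,15,(300,150,440,390)): print("brass",s,np.round(c,1),np.round(onz("side",c,.016),4))
w=(hsv[...,1]<70)&(hsv[...,2]>130)
for s,c,l in comps(w,0,8,(326,140,358,165)):
    ys,xs=np.where(l); p=np.array([onz("side",(x,y),.06)[:2] for x,y in zip(xs,ys)]); u,S,v=np.linalg.svd(p-p.mean(0)); print("fin",s,c,onz("side",c,.06),S,np.degrees(np.arctan2(v[0,1],v[0,0])))
b=(hsv[...,0]>100)&(hsv[...,0]<125)&(hsv[...,1]>120)
for s,c,l in comps(b,0,200,(320,130,370,175)): print("bowl",s,c)
big=cv2.resize(im[135:180,310:375],None,fx=9,fy=9,interpolation=cv2.INTER_CUBIC); cv2.imwrite("pics/bowl.png",big)
h=np.array([.617,-.041,.16])
for t in(1.57,1.8,2.0,2.3,2.6,2.9): print(t,proj("side",h+.125*np.array([0,np.cos(t),np.sin(t)]))[0])
for r in masks_of("side","clamp_tab")[:1]:print(r["box"])
cv2.imwrite("pics/top1.png",imaging.capture("top")); print(cv2.imread("pics/top1.png").std())
E
```

```text
pegs [0.6609938  0.05143078 0.057     ] [0.58942196 0.05924588 0.057     ] mid [0.62520788 0.05533833 0.057     ] 0.07199724678321916 yaw -6.231574185248887
brass [370 192   7   8  46] [372.6 195.4] [ 0.4265 -0.1695  0.016 ]
brass [381 228   8  10  62] [384.4 232.7] [0.4251 0.0197 0.016 ]
brass [394 266   8  10  65] [397.1 270.9] [0.4226 0.1762 0.016 ]
brass [ 360  296   60   46 2084] [389.7 318.7] [0.4716 0.3296 0.016 ]
fin [335 147  11   8  71] [340.         150.92957746] [ 0.50509858 -0.38790754  0.06      ] [0.12804513 0.0806745 ] 70.10932969691717
1.57 [312.55663319 138.38325128]
1.8 [311.90410602 134.60831435]
2.0 [311.42121734 133.43967305]
2.3 [310.878812   135.21779519]
2.6 [310.57845987 140.76036528]
2.9 [310.52541584 149.34038185]
[315.8, 161.6, 7.6, 47.6]
5.997383629038006
```

View pics/bowl.png

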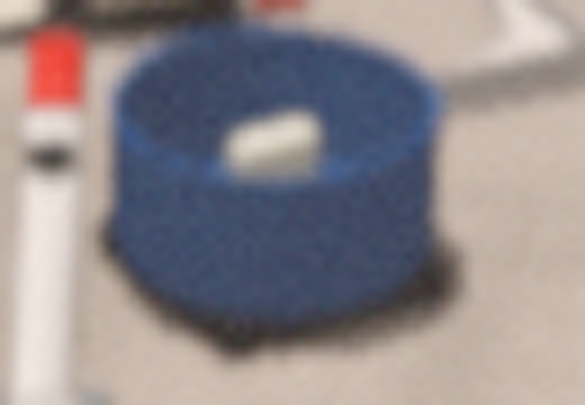

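The fin is turned, with its top edge running from crop (225,150) to (320,112). The foot's front corner is at crop (235,350), the right corner at (450,280) and the left at (105,240). The clamp arm looks folded back, near 2.7.

```bash
python3 - <<'E'
from h import *
f=lambda x,y,z: onz("side",(310+x/9-.45,135+y/9-.45),z)
A,B,C=f(235,350,0),f(450,280,0),f(105,240,0)
y=lambda d:np.degrees(np.arctan2(d[1],d[0]))
print(A,B,C,np.linalg.norm(A-B),np.linalg.norm(A-C),y(B-A)%90,y(C-A)%90,"mid",(B+C)/2)
a,b=f(225,148,.064),f(315,112,.064);print("fin far edge",a,b,np.linalg.norm(a-b),y(a-b),(a+b)/2)
a,b=f(232,178,.057),f(320,150,.057)
# bowl mask extremes at rim
print("rim L,R",f(115,105,.078),f(440,105,.078))
b=np.array([.625,.0553,0]);
im=cv2.imread("pics/top1.png"); print(im.std(axis=(0,1)),im[::80,::100].mean(2).astype(int))
# best fit: render fin outline for yaw
c0=(f(115,105,.078)+f(440,105,.078))/2
for yaw in range(-80,100,20):
    t=np.radians(yaw);X=np.array([np.cos(t),np.sin(t),0]);Y=np.array([-np.sin(t),np.cos(t),0])
    q=[c0*[1,1,0]+[0,0,.064]+sx*.018*X+sy*.007*Y for sx,sy in((1,1),(1,-1),(-1,-1),(-1,1))]
    print(yaw,np.round((proj("side",q)-[310,135]+.45)*9).astype(int).tolist())
E
```

```text
[ 0.52444608 -0.33931216  0.        ] [ 0.43553164 -0.38498313  0.        ] [ 0.56706768 -0.42872533  0.        ] 0.09995806874827061 0.09905207951231473 27.187335386446705 25.486271601333442 mid [ 0.50129966 -0.40685423  0.        ]
fin far edge [ 0.52456672 -0.38164081  0.064     ] [ 0.48710765 -0.40776913  0.064     ] 0.04567133949120828 34.896413010970264 [ 0.50583718 -0.39470497  0.064     ]
rim L,R [ 0.56541622 -0.39364996  0.078     ] [ 0.44272912 -0.38252228  0.078     ]
[1.4486292  1.39157723 1.36957081] [[92 91 88 91 91 90 91]
 [92 92 89 92 92 91 91]
 [91 91 92 92 91 91 92]
 [91 91 92 89 90 90 90]
 [94 91 91 90 88 91 92]]
-80 [[246, 119], [281, 114], [308, 157], [272, 162]]
-60 [[234, 125], [264, 115], [320, 151], [290, 161]]
-40 [[227, 132], [248, 118], [326, 143], [306, 158]]
-20 [[227, 140], [235, 124], [327, 135], [319, 152]]
0 [[232, 148], [228, 131], [322, 127], [326, 144]]
20 [[242, 155], [226, 139], [311, 121], [327, 136]]
40 [[257, 160], [231, 147], [296, 116], [323, 128]]
60 [[275, 162], [241, 154], [279, 114], [312, 121]]
80 [[292, 161], [255, 159], [262, 115], [298, 117]]
```

```bash
cat >> h.py <<'E'
def go(x,y,z,yaw):
    s,r=st(); cy=np.degrees(np.arctan2(r[1,0],r[0,0])); print("spin",round((cy-yaw+180)%360-180,2))
    t=np.radians(yaw); d=1000*(np.array([x,y,z])-s["eef_pos"])
    print("tool x,y,z after spin",np.round([d[0]*np.cos(t)+d[1]*np.sin(t),d[0]*np.sin(t)-d[1]*np.cos(t),-d[2]],1))
E
python3 -m pendant '[[0.4,0,0,0,-6.05],[0.4,0,0,0,-6.05],[0.4,40,-1,0,0],[0.4,40,-1,0,0],[0.4,40,-1,0,0]]'
python3 -m pendant '[[0.4,40,-2,0,0],[0.4,40,-2,0,0],[0.4,40,-2,0,0],[0.4,40,-2,0,0],[0.4,40,-2,0,0]]'
python3 -m pendant '[[0.4,40,0,0,0],[0.4,40,0,0,0],[0.4,6,0,0,0],[0.4,0,0,0,0],[0.4,0,0,0,0]]'
python3 - <<'E'
from h import *
go(.503,-.392,.12,26)
im=snap("side","s2")
for n,z in[("bowl_grip",.049)]:
  for r in landmark_of("side",n)[:2]: print(n,np.round(r["at"],1),round(r["p"],2),np.round(onz("side",r["at"],z),3))
t=imaging.capture("top");print(t.std())
cv2.imwrite("pics/c2.png",cv2.resize(im[90:190,290:400],None,fx=5,fy=5,interpolation=cv2.INTER_CUBIC))
E
```

```text
clock: 2.12
eef_pos: [0.2515, -0.5265, 0.2097]
tcp_rot: [0.0, 0.975, 0.224, 0.0]
force: [0.4, 0.0, -0.1]
gripper_width: 0.0511
gripper_force: 0.0
clock: 2.53
eef_pos: [0.4278, -0.4292, 0.2099]
tcp_rot: [0.0, 0.974, 0.225, 0.0]
force: [-0.0, -1.1, -0.6]
gripper_width: 0.0514
gripper_force: 0.0
clock: 2.95
eef_pos: [0.5033, -0.3926, 0.2095]
tcp_rot: [-0.0, 0.974, 0.225, -0.0]
force: [-0.6, -0.0, 0.4]
gripper_width: 0.0515
gripper_force: 0.0
t 2.95 pos [ 0.5033 -0.3926  0.2095] F [-0.6 -0.   0.4] w 0.0515
xaxis yaw 26.1 z [-0.001 -0.    -1.   ]
spin 0.06
tool x,y,z after spin [ 0.  -0.7 89.5]
bowl_grip [341.8 152. ] 0.81 [ 0.497 -0.4    0.049]
5.995623423922993
```

View pics/c2.png

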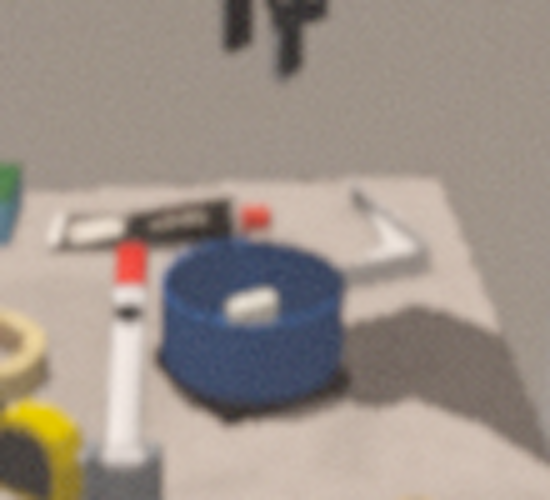

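```bash
python3 - <<'E'
from h import *
print(proj("side",[.5033,-.3926,.1925]))
t=np.radians(26.1); y=np.array([np.sin(t),-np.cos(t),0])
for s in(-1,1): print((proj("side",np.array([.5033,-.3926,.1925])+s*y*.033)[0]-[290,90]+.4)*5)
for r in(280,283,286): print(onz("side",(290+254/5-.4,90+r/5-.4),.078))
for yaw in(10,20,26,35):
  t=np.radians(yaw);X=np.array([np.cos(t),np.sin(t),0]);Y=np.array([-np.sin(t),np.cos(t),0])
  for c in([.503,-.392,.064],):
    print(yaw,np.round((proj("side",[np.array(c)+sx*.018*X+sy*.007*Y for sx,sy in((1,1),(1,-1),(-1,-1),(-1,1))])-[290,90]+.4)*5).astype(int).tolist())
im=cv2.imread("pics/s2.png")
cv2.imwrite("pics/c3.png",cv2.resize(im[138:160,328:356],None,fx=20,fy=20,interpolation=cv2.INTER_CUBIC))
E
```

```text
[[340.99454639 114.47896783]]
[284.39994286 142.08124117]
[230.37730105 107.25415334]
[ 0.50348206 -0.39257507  0.078     ]
[ 0.50397207 -0.38816989  0.078     ]
[ 0.50445981 -0.38378494  0.078     ]
10 [[232, 306], [226, 297], [277, 291], [283, 300]]
20 [[235, 308], [226, 299], [273, 289], [282, 298]]
26 [[238, 309], [227, 301], [271, 288], [282, 296]]
35 [[241, 310], [228, 303], [267, 287], [281, 294]]
```

View pics/c3.png

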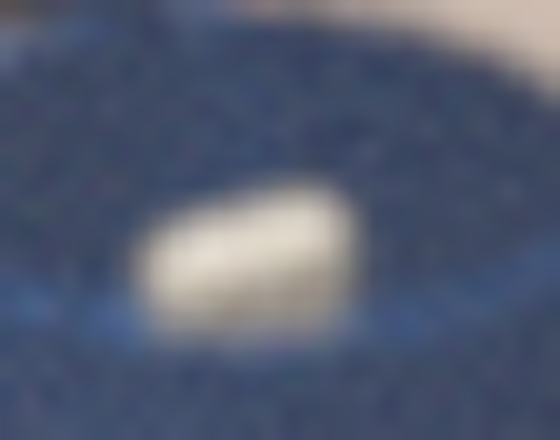

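The fin's top face centre is at about (339.8,149.3), which matches the prediction for (0.503,-0.392) at a yaw of about 26°. I descend and grasp.

```bash

python3 -m pendant '[[0.4,1,0,35,0],[0.4,0,0,35,0],[0.4,0,0,30,0],[0.4,0,0,15,0],[0.4,0,0,0,0]]'
python3 -m pendant '[[0.4,0,0,15,0],[0.4,0,0,15,0],[0.4,0,0,14,0],[0.4,0,0,0,0],[0.4,0,0,0,0]]'
python3 -m pendant '[[1,0,0,0,0],[1,0,0,0,0],[1,0,0,0,0],[1,0,0,0,0],[1,0,0,0,0]]'
python3 -m pendant '[[1,0,0,0,0],[1,0,0,0,0],[1,0,0,0,0],[1,0,0,-15,0],[1,0,0,-15,0]]'
```

```text
clock: 3.52
eef_pos: [0.5014, -0.3911, 0.0902]
tcp_rot: [-0.003, 0.975, 0.224, -0.002]
force: [-0.2, -1.1, 0.0]
gripper_width: 0.0513
gripper_force: 0.0
clock: 3.93
eef_pos: [0.5038, -0.3925, 0.051]
tcp_rot: [-0.0, 0.974, 0.225, -0.0]
force: [0.6, 0.2, 1.0]
gripper_width: 0.0513
gripper_force: 0.0
clock: 4.35
eef_pos: [0.5045, -0.3925, 0.0512]
tcp_rot: [0.0, 0.974, 0.225, 0.0]
force: [-0.4, -0.3, 0.1]
gripper_width: 0.0006
gripper_force: 0.0
clock: 4.77
eef_pos: [0.5037, -0.3915, 0.0799]
tcp_rot: [-0.001, 0.974, 0.225, -0.001]
force: [0.8, -0.5, 0.0]
gripper_width: 0.0002
gripper_force: 0.0
```

```bash
python3 -m pendant '[[1,0,0,0,0],[1,0,0,0,0],[1,0,0,0,0],[1,0,0,0,0],[1,0,0,0,0]]'; python3 - <<'E'
from h import *
im=snap("side","s3");st()
print((proj("side",[.5037,-.392,.063])-[290,70]+.4)*5)
cv2.imwrite("pics/c4.png",cv2.resize(im[70:190,290:420],None,fx=5,fy=5,interpolation=cv2.INTER_CUBIC))
E
```

```text
clock: 5.18
eef_pos: [0.5039, -0.3918, 0.0797]
tcp_rot: [-0.001, 0.974, 0.225, -0.0]
force: [-0.3, 0.0, 0.2]
gripper_width: -0.0002
gripper_force: 0.0
t 5.23 pos [ 0.504  -0.3919  0.0798] F [-0.5 -0.3 -0.8] w -0.0002
xaxis yaw 26.0 z [-0.001  0.001 -1.   ]
[[253.43550671 399.89377248]]
```

View pics/c4.png

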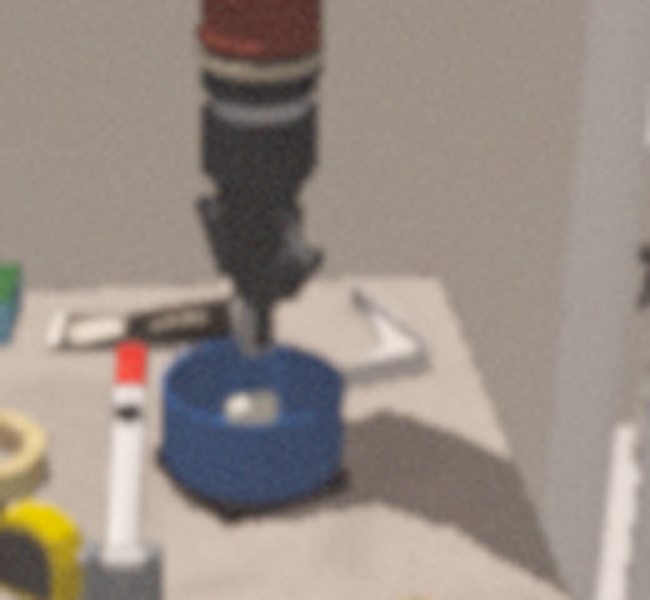

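The fingertip shows at crop (257,352), but the calibration puts it at (253,400), a steady offset of about 10 px. I check the calibration against the robot's own base.

```bash
python3 - <<'E'
from h import *
t=np.linspace(0,2*np.pi,200)
im=cv2.imread("pics/side0.png")
print(proj("side",[[0,0,0],[0,0,.3],[0.1443,-.582,.192]]))
for r in(.08,.1):
  for p in proj("side",np.c_[r*np.cos(t),r*np.sin(t),0*t]): cv2.circle(im,(int(round(p[0])),int(round(p[1]))),0,(0,255,0),-1)
for p in proj("side",[[0,0,0]]): cv2.circle(im,(int(p[0]),int(p[1])),2,(255,0,0),-1)
print(cv2.imwrite("pics/b.png",cv2.resize(im[70:290,420:640],None,fx=2.7,fy=2.7)))
E
```

```text
[[526.85830243 224.97562455]
 [554.50415998 131.05344435]
 [432.31428434  90.23935073]]
True
```

View pics/b.png

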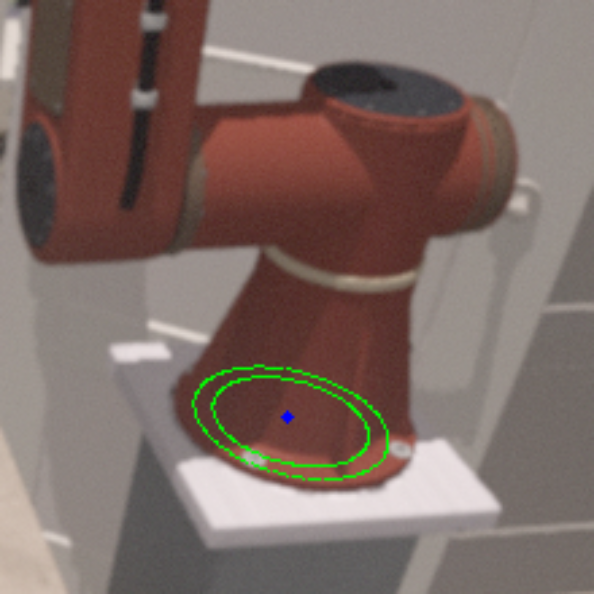

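The calibration matches the robot base, so the tool itself sits about 45 mm above (or beyond) where its reading says. I open, descend to a height that is safe either way, and look.

```bash
python3 -m pendant '[[0.4,0,0,0,0],[0.4,0,0,0,0],[0.4,0,0,0,0],[0.4,0,0,0,0],[0.4,0,0,0,0]]'
python3 -m pendant '[[0.4,0,0,15,0],[0.4,0,0,13,0],[0.4,0,0,10,0],[0.4,0,0,0,0],[0.4,0,0,0,0]]'; python3 - <<'E'
from h import *
im=snap("side","s4");s,r=st();print(s["qpos"],s["torque"])
p=s["eef_pos"]
for a in(-1,1): print((proj("side",p+r[:,2]*.010+a*r[:,1]*.03)-[290,70]+.4)*5)
cv2.imwrite("pics/c5.png",cv2.resize(im[70:190,290:420],None,fx=5,fy=5,interpolation=cv2.INTER_CUBIC))
E
```

```text
clock: 5.65
eef_pos: [0.5043, -0.3923, 0.0807]
tcp_rot: [0.0, 0.974, 0.225, -0.0]
force: [-0.3, -0.0, -0.5]
gripper_width: 0.0517
gripper_force: 0.0
clock: 6.07
eef_pos: [0.5038, -0.3916, 0.0417]
tcp_rot: [-0.001, 0.974, 0.225, -0.0]
force: [0.6, -0.1, 0.2]
gripper_width: 0.0512
gripper_force: 0.0
t 6.12 pos [ 0.5042 -0.3921  0.0427] F [0.3 0.3 1.1] w 0.0512
xaxis yaw 26.0 z [-0.  0. -1.]
[-8.65290495e-01  2.56907308e-01 -3.72828348e-02  1.27700974e+00
 -7.62646942e-05  1.82231477e+00] [-0.03080091 -0.02291667  0.02380637]
[[275.40568934 456.72738049]]
[[229.19707791 421.04870296]]
```

View pics/c5.png

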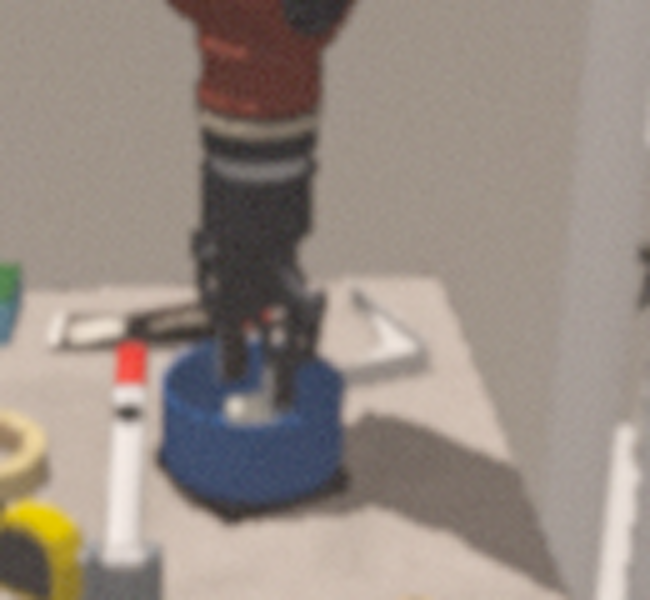

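```bash
python3 -m pendant '[[0.4,0,0,4,0],[0.4,0,0,4,0],[0.4,0,0,4,0],[0.4,0,0,3,0],[0.4,0,0,0,0]]'; python3 -m pendant '[[0.4,0,0,1,0],[0.4,0,0,1,0],[0.4,0,0,1,0],[0.4,0,0,1,0],[0.4,0,0,1,0]]'
```

```text
clock: 6.53
eef_pos: [0.504, -0.3919, 0.0268]
tcp_rot: [-0.0, 0.974, 0.225, -0.0]
force: [0.9, 0.5, -0.4]
gripper_width: 0.0512
gripper_force: 0.0
clock: 6.95
eef_pos: [0.5044, -0.3923, 0.0227]
tcp_rot: [0.0, 0.974, 0.225, 0.0]
force: [-0.7, 0.4, -0.3]
gripper_width: 0.0514
gripper_force: 0.0
```

No contact at 0.0227, so the tool really is higher than it reads. I go on down in small steps.

```bash
python3 -m pendant '[[0.4,0,0,2,0],[0.4,0,0,2,0],[0.4,0,0,2,0],[0.4,0,0,2,0],[0.4,0,0,2,0]]'; python3 -m pendant '[[0.4,0,0,2,0],[0.4,0,0,2,0],[0.4,0,0,2,0],[0.4,0,0,1,0],[0.4,0,0,0,0]]'; python3 -m pendant '[[1,0,0,0,0],[1,0,0,0,0],[1,0,0,0,0],[1,0,0,0,0],[1,0,0,0,0]]';  python3 -m pendant '[[1,0,0,0,0],[1,0,0,0,0],[1,0,0,0,0],[1,0,0,0,0],[1,0,0,0,0]]'
```

```text
clock: 7.37
eef_pos: [0.5043, -0.3922, 0.0124]
tcp_rot: [0.0, 0.974, 0.225, -0.0]
force: [0.5, 0.0, -0.2]
gripper_width: 0.0512
gripper_force: 0.0
clock: 7.78
eef_pos: [0.5043, -0.3922, 0.0054]
tcp_rot: [-0.0, 0.974, 0.225, -0.0]
force: [0.3, 0.2, 0.1]
gripper_width: 0.0513
gripper_force: 0.0
clock: 8.2
eef_pos: [0.5046, -0.3926, 0.0061]
tcp_rot: [0.0, 0.974, 0.225, 0.0]
force: [0.3, -1.0, 1.6]
gripper_width: 0.0132
gripper_force: 59.3
clock: 8.62
eef_pos: [0.5046, -0.3926, 0.0061]
tcp_rot: [0.0, 0.974, 0.225, 0.0]
force: [1.2, -1.9, 3.4]
gripper_width: 0.0133
gripper_force: 59.4
```

Gripped. I lift, turn to the base's yaw and carry across.

```bash
python3 -m pendant '[[1,0,0,-20,0],[1,0,0,-35,0],[1,0,0,-40,0],[1,0,0,-40,0],[1,0,0,-40,0]]'; python3 -m pendant '[[1,0,0,-25,6.45],[1,0,0,0,6.45],[1,0,0,0,6.45],[1,0,0,0,6.45],[1,0,0,0,6.45]]'
python3 -m pendant '[[1,-6,-20,0,0],[1,-6,-35,0,0],[1,-6,-37,0,0],[1,-6,-37,0,0],[1,-6,-37,0,0]]'
python3 -m pendant '[[1,-6,-37,0,0],[1,-6,-37,0,0],[1,-6,-37,0,0],[1,-6,-37,0,0],[1,-6,-37,0,0]]'
python3 -m pendant '[[1,-6,-37,0,0],[1,-6,-37,0,0],[1,0,-22,0,0],[1,0,0,0,0],[1,0,0,0,0]]'
python3 - <<'E'
from h import *
go(.6252,.0553,.18,-6.2)
E
```

```text
clock: 9.03
eef_pos: [0.5035, -0.3911, 0.181]
tcp_rot: [-0.001, 0.974, 0.225, -0.001]
force: [0.7, -0.9, -3.3]
gripper_width: 0.0133
gripper_force: 59.2
clock: 9.45
eef_pos: [0.5038, -0.3915, 0.2044]
tcp_rot: [-0.001, 0.998, -0.057, -0.001]
force: [-0.7, 0.7, -3.3]
gripper_width: 0.0133
gripper_force: 59.1
clock: 9.87
eef_pos: [0.4914, -0.2219, 0.2042]
tcp_rot: [-0.001, 0.999, -0.055, -0.001]
force: [-0.1, 0.1, -3.1]
gripper_width: 0.0135
gripper_force: 59.6
clock: 10.28
eef_pos: [0.4816, -0.0348, 0.2046]
tcp_rot: [-0.0, 0.999, -0.055, -0.001]
force: [1.4, 0.5, -3.2]
gripper_width: 0.0133
gripper_force: 59.6
clock: 10.7
eef_pos: [0.4805, 0.0612, 0.2047]
tcp_rot: [-0.0, 0.999, -0.053, -0.001]
force: [-0.0, 0.5, -3.6]
gripper_width: 0.0132
gripper_force: 59.9
t 10.7 pos [0.4805 0.0612 0.2047] F [-0.   0.5 -3.6] w 0.0132
xaxis yaw -6.1 z [-0.002  0.    -1.   ]
spin 0.12
tool x,y,z after spin [144.5  -9.8  24.7]
```

```bash
python3 -m pendant '[[1,25,-2,0,0],[1,35,-2,0,0],[1,35,-2,0,0],[1,35,-2,0,0],[1,14,-2,0,0]]'; python3 -m pendant '[[1,0,0,30,0],[1,0,0,35,0],[1,0,0,30,0],[1,0,0,15,0],[1,0,0,0,0]]'
python3 - <<'E'
from h import *
go(.6252,.0553,.051,-6.2)
im=snap("side","s5")
for n in("bowl_grip","base_seat","bowl_foot"):
  for r in landmark_of("side",n)[:2]: print(n,np.round(r["at"],1),round(r["p"],2))
cv2.imwrite("pics/c6.png",cv2.resize(im[150:270,240:380],None,fx=5,fy=5,interpolation=cv2.INTER_CUBIC))
E
```

```text
clock: 11.12
eef_pos: [0.6282, 0.0521, 0.2031]
tcp_rot: [0.0, 0.998, -0.056, -0.001]
force: [0.8, 0.5, -3.1]
gripper_width: 0.0135
gripper_force: 59.9
clock: 11.53
eef_pos: [0.622, 0.0532, 0.0898]
tcp_rot: [-0.0, 0.998, -0.055, -0.005]
force: [-0.6, 1.1, -3.7]
gripper_width: 0.0132
gripper_force: 59.8
t 11.53 pos [0.622  0.0532 0.0898] F [-0.6  1.1 -3.7] w 0.0132
xaxis yaw -6.3 z [-0.009  0.001 -1.   ]
spin -0.13
tool x,y,z after spin [ 3.  -2.4 38.8]
base_seat [314.2 235.7] 0.64
bowl_foot [314.1 223.6] 0.82
```

View pics/c6.png

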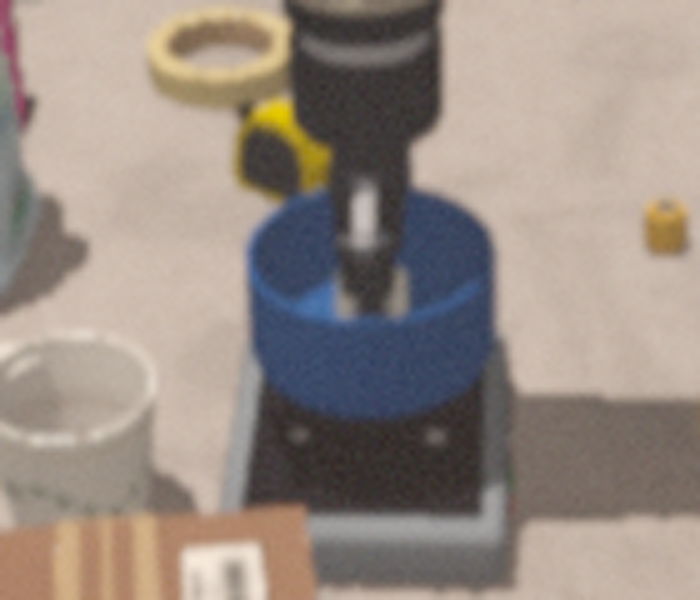

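```bash
python3 - <<'E'
from h import *
f=lambda x,y,z: onz("side",(240+x/5-.4,150+y/5-.4),z)
print("rim",[f(371,r,.162) for r in(250,254,258)])
a,b=f(298,434,.057),f(437,436,.057);print("pegs",a,b,(a+b)/2,np.linalg.norm(a-b),np.degrees(np.arctan2(*(a-b)[1::-1])))
L,Rr=f(247,262,.160),f(495,262,.160);print("dia",L,Rr,np.linalg.norm(L-Rr))
print("fin ends",f(335,285,.148),f(408,287,.148))
m=masks_of("side","bowl_grip")[0]; print(m["box"],m["p"])
for c in([.622,.053],[.625,.055],[.622,.045]):
  t=np.linspace(0,2*np.pi,100);q=proj("side",np.c_[c[0]+.064*np.cos(t),c[1]+.064*np.sin(t),.162+0*t]); q=(q-[240,150]+.4)*5; print(c,q.min(0),q.max(0))
st()
E
```

```text
rim [array([0.62188917, 0.0549738 , 0.162     ]), array([0.62211862, 0.05856973, 0.162     ]), array([0.62234692, 0.06214759, 0.162     ])]
pegs [0.66268395 0.06793492 0.057     ] [0.59033021 0.07576167 0.057     ] [0.62650708 0.0718483  0.057     ] 0.07277583629282465 -6.173873321492476
dia [0.684449   0.05735823 0.16      ] [0.5605164  0.06816311 0.16      ] 0.12440271244361494
fin ends [0.64085435 0.06411098 0.148     ] [0.60437869 0.06904808 0.148     ]
[314.5, 211.6, 49.7, 47.0] 0.97
[0.622, 0.053] [243.5598823 180.1700972] [497.52081035 321.8074753 ]
[0.625, 0.055] [237.65923987 182.45712173] [492.01640876 324.5351752 ]
[0.622, 0.045] [243.26109644 172.14836552] [495.81337536 312.21860331]
t 11.78 pos [0.6268 0.0536 0.0978] F [ 0.5  0.1 -3.6] w 0.013
xaxis yaw -6.3 z [ 0.003 -0.    -1.   ]
```

```bash
python3 - <<'E'
from h import *
im=cv2.imread("pics/s1.png"); g=im.max(2).astype(int)
m=(g<75).astype(np.uint8); m[:,:280]=0;m[:,350:]=0;m[:215]=0;m[265:]=0
n,l,s,c=cv2.connectedComponentsWithStats(m); i=1+np.argmax(s[1:,4]); print(s[i],c[i])
m=cv2.morphologyEx((l==i).astype(np.uint8),cv2.MORPH_CLOSE,np.ones((5,5)))
ys,xs=np.where(m); W=np.array([onz("side",(x,y),.045)[:2] for x,y in zip(xs,ys)])
r=cv2.minAreaRect((W*1000).astype(np.float32)); print("rect mm",r)
# subpixel pegs bright blobs in dark
sub=g[222:245,290:336]
print(sub[4:18,4:16]);print(sub[4:18,31:43])
st(); im=snap("side","s6")
q=masks_of("side","bowl_grip")[0]; print(q["box"])
cv2.imwrite("pics/c7.png",cv2.resize(im[150:270,260:380],None,fx=5,fy=5,interpolation=cv2.INTER_CUBIC))
E
```

```text
[290 225  45  27 989] [312.82608696 238.24368049]
rect mm ((627.7158813476562, 60.39455032348633), (111.21098327636719, 114.2092056274414), 84.32170867919922)
[[ 72  67  72  67  72  74  71  70  70  68  70  67]
 [ 70  71  68  67  67  67  71  68  68  70  66  70]
 [ 67  67  71  69  70  66  68  65  71  73  71  68]
 [ 71  69  71  70  69  73  70  70  71  67  69  69]
 [ 70  68  68  72  81  88  82  68  68  70  74  69]
 [ 69  72  70  78  99 120 115  87  74  66  70  68]
 [ 73  68  71  93 136 160 150 113  79  71  72  65]
 [ 70  70  75 114 153 173 163 122  84  70  67  67]
 [ 68  66  79 114 153 166 153 123  82  66  64  71]
 [ 70  67  81 109 143 150 141 112  81  73  63  69]
 [ 66  67  74 102 127 138 127 106  81  70  70  68]
 [ 70  71  65  85 100 117 108  91  75  73  66  69]
 [ 68  73  69  72  84  88  89  79  71  71  71  68]
 [ 72  72  73  71  71  71  77  71  71  73  70  68]]
[[ 67  62  71  71  74  73  69  73  69  70  67  71]
 [ 69  73  73  72  75  72  72  68  69  68  72  70]
 [ 70  64  71  70  68  74  69  67  75  72  73  70]
 [ 68  74  74  71  70  69  67  73  71  72  72  71]
 [ 71  67  71  72  66  76  74  72  76  67  71  68]
 [ 72  73  70  71  86 102 105  90  69  69  73  74]
 [ 71  74  69  84 111 146 140 116  78  68  77  68]
 [ 71  66  78  92 136 165 162 131  97  72  72  67]
 [ 70  67  76 105 140 163 159 133  92  71  65  67]
 [ 69  66  75 102 137 149 149 129  95  74  73  75]
 [ 73  67  75  96 127 143 137 120  89  71  74  68]
 [ 72  67  74  88 112 126 123 105  78  66  72  71]
 [ 69  68  74  81  94 103 100  93  74  64  73  69]
 [ 75  68  70  68  73  77  76  75  72  69  71  68]]
t 11.78 pos [0.6268 0.0536 0.0978] F [ 0.5  0.1 -3.6] w 0.013
xaxis yaw -6.3 z [ 0.003 -0.    -1.   ]
[311.6, 210.1, 50.0, 52.1]
```

View pics/c7.png

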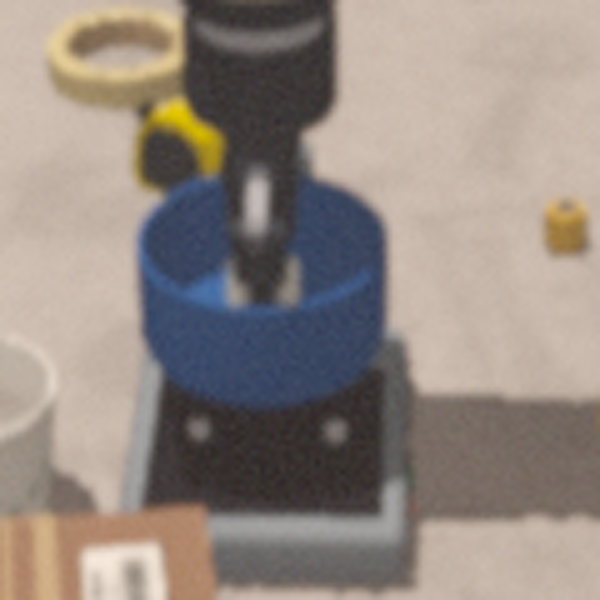

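```bash
python3 - <<'E'
from h import *
for rl,z in((230.7,.0585),(234.1,.052),(237.8,.0455)):
  a,b=onz("side",(299.1,rl),z),onz("side",(326.5,rl+.3),z); print("pegs",np.round((a+b)/2,4),np.degrees(np.arctan2(*(a-b)[1::-1])))
t=np.linspace(0,2*np.pi,200)
for dz in(0,-.006,.006):
 for c in([.627,.0536],):
  q=proj("side",np.c_[c[0]+.064*np.cos(t),c[1]+.064*np.sin(t),.170+dz+0*t]); q=(q-[260,150]+.4)*5; print(c,dz,q.min(0),q.max(0))
im=cv2.imread("pics/s6.png");hsv=cv2.cvtColor(im,cv2.COLOR_BGR2HSV)
b=(hsv[...,0]>100)&(hsv[...,0]<125)&(hsv[...,1]>110);b[:,:285]=0;b[:,342:]=0;b[:180]=0
ys,xs=np.where(b);print((np.percentile(xs,[.3,99.7])-260+.4)*5,(ys.min()-150)*5,(ys.max()-149)*5)
# foot front edge projection
c=np.array([.627,.0536,.092]);tt=np.radians(-6.2);X=np.array([np.cos(tt),np.sin(tt),0]);Y=np.array([-np.sin(tt),np.cos(tt),0])
print((proj("side",[c+.05*X+.05*Y,c-.05*X+.05*Y])-[260,150]+.4)*5)
E
```

```text
pegs [0.6259 0.0492 0.0585] -5.894004527678512
pegs [0.6264 0.0555 0.052 ] -5.872239966494471
pegs [0.6269 0.063  0.0455] -5.8490355651564485
[0.627, 0.0536] 0 [132.85279737 168.31954395] [387.96642447 309.52478032]
[0.627, 0.0536] -0.006 [133.4374148 178.0078669] [387.82023619 319.69849928]
[0.627, 0.0536] 0.006 [132.26509728 158.57834612] [388.11328851 299.28950547]
[147. 372.] 185 400
[[159.44196132 418.35728296]
 [357.8385293  421.22624387]]
```

The pegs' midpoint is (0.6264, 0.0555) and the bowl is within about 2 mm of it. I lower and feel for the pegs.

```bash
python3 -m pendant '[[1,0,0,10,0],[1,0,0,10,0],[1,0,0,8,0],[1,0,0,3,0],[1,0,0,0,0]]'; python3 -m pendant '[[1,0,0,1,0],[1,0,0,1,0],[1,0,0,1,0],[1,0,0,1,0],[1,0,0,0,0]]';python3 -m pendant '[[1,0,0,1,0],[1,0,0,1,0],[1,0,0,1,0],[1,0,0,0,0],[1,0,0,0,0]]'
```

```text
clock: 12.3
eef_pos: [0.6246, 0.0544, 0.0629]
tcp_rot: [-0.0, 0.999, -0.054, -0.001]
force: [-0.5, -0.0, -3.4]
gripper_width: 0.0131
gripper_force: 60.0
clock: 12.72
eef_pos: [0.6258, 0.0543, 0.0608]
tcp_rot: [-0.0, 0.999, -0.054, 0.0]
force: [0.6, 1.1, -3.3]
gripper_width: 0.0133
gripper_force: 60.0
clock: 13.13
eef_pos: [0.6258, 0.0544, 0.0577]
tcp_rot: [-0.0, 0.999, -0.054, 0.0]
force: [1.3, 3.7, -2.9]
gripper_width: 0.0135
gripper_force: 60.0
```

```bash
python3 -m pendant '[[1,0,-1,0,0],[1,0,0,1,0],[1,0,0,1,0],[1,0,0,1,0],[1,0,0,0,0]]'; python3 -m pendant '[[1,0,0,1,0],[1,0,0,1,0],[1,0,0,1,0],[1,0,0,0,0],[1,0,0,0,0]]'
```

```text
clock: 13.55
eef_pos: [0.6254, 0.055, 0.0542]
tcp_rot: [0.0, 0.999, -0.054, -0.0]
force: [0.6, 0.3, -3.8]
gripper_width: 0.0134
gripper_force: 40.4
clock: 13.97
eef_pos: [0.6255, 0.0552, 0.0515]
tcp_rot: [0.0, 0.999, -0.054, -0.0]
force: [-0.2, 1.3, -3.9]
gripper_width: 0.0134
gripper_force: 61.8
```

```bash
python3 -m pendant '[[1,0,0,1,0],[1,0,0,1,0],[1,0,0,0,0],[1,0,0,0,0],[1,0,0,0,0]]'; python3 -m pendant '[[1,0,0,1,0],[1,0,0,1,0],[1,0,0,0,0],[1,0,0,0,0],[1,0,0,0,0]]'
```

```text
clock: 14.38
eef_pos: [0.6258, 0.0551, 0.0511]
tcp_rot: [0.0, 0.999, -0.054, 0.0]
force: [-5.9, 0.6, 7.8]
gripper_width: 0.0135
gripper_force: 63.5
clock: 14.8
eef_pos: [0.6259, 0.0551, 0.051]
tcp_rot: [0.0, 0.999, -0.054, 0.001]
force: [-13.8, -1.2, 21.0]
gripper_width: 0.0135
gripper_force: 65.7
```

The foot is home: the reading of 0.051 equals the lift-off height plus 45 mm, with a firm stop. I release and lift.

```bash
python3 -m pendant '[[0.4,0,0,0,0],[0.4,0,0,0,0],[0.4,0,0,0,0],[0.4,0,0,-10,0],[0.4,0,0,-20,0]]'; python3 -m pendant '[[0.4,0,0,-40,0],[0.4,0,0,-40,0],[0.4,0,0,-35,0],[0.4,0,0,0,0],[0.4,0,0,0,0]]'
python3 - <<'E'
from h import *
s,r=st();print(np.round(s["qpos"],3))
im=snap("side","s7")
hsv=cv2.cvtColor(im,cv2.COLOR_BGR2HSV)
br=((hsv[...,0]>14)&(hsv[...,0]<30)&(hsv[...,1]>120)&(hsv[...,2]>60)).astype(np.uint8)
n,l,s,c=cv2.connectedComponentsWithStats(br)
for i in range(1,n):
  if s[i][4]>15 and 340<c[i][0]<450: print(s[i],c[i],onz("side",c[i],.016))
cv2.imwrite("pics/c8.png",cv2.resize(im[130:370,240:440],None,fx=2.5,fy=2.5,interpolation=cv2.INTER_CUBIC))
E
```

```text
clock: 15.22
eef_pos: [0.6239, 0.0553, 0.0757]
tcp_rot: [-0.0, 0.999, -0.054, -0.002]
force: [-1.0, 0.3, -1.2]
gripper_width: 0.0514
gripper_force: 0.0
clock: 15.63
eef_pos: [0.6274, 0.055, 0.1964]
tcp_rot: [0.0, 0.999, -0.054, 0.003]
force: [-0.1, 0.2, -0.6]
gripper_width: 0.0515
gripper_force: 0.0
t 15.63 pos [0.6274 0.055  0.1964] F [-0.1  0.2 -0.6] w 0.0515
xaxis yaw -6.2 z [ 0.005 -0.001 -1.   ]
[-0.12   0.186  0.162  1.541 -0.     3.131]
[370 192   7   8  47] [372.61702128 195.44680851] [ 0.42650688 -0.16927325  0.016     ]
[381 229   9   9  68] [384.55882353 233.08823529] [0.42510031 0.02149498 0.016     ]
[394 265   8  12  70] [397.15714286 270.74285714] [0.42223458 0.17569737 0.016     ]
[ 360  296   60   46 2086] [389.6653883  318.69894535] [0.47163718 0.3295783  0.016     ]
```

View pics/c8.png

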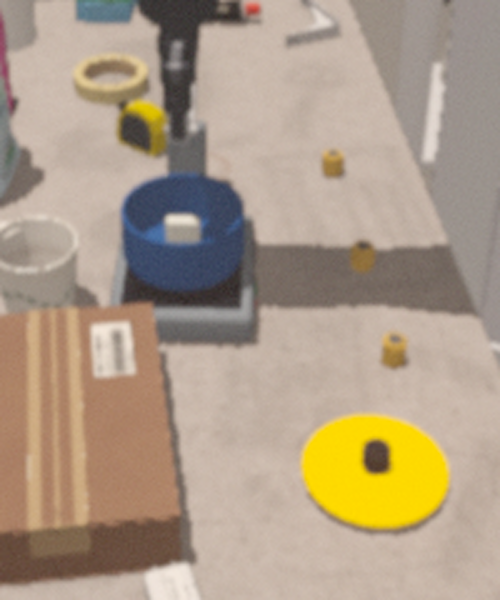

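The picture shows the bowl seated level on the base, three couplings at (373,195), (385,233) and (397,271), and the lid at (390,319). I swing to yaw 84° and go above the middle coupling.

```bash
python3 -m pendant '[[0.4,0,0,0,-6.95],[0.4,0,0,0,-6.95],[0.4,0,0,0,-6.95],[0.4,0,0,0,-6.95],[0.4,0,0,0,-6.95]]'; python3 -m pendant '[[0.4,0,0,0,-6.95],[0.4,0,0,0,-6.95],[0.4,0,0,0,-6.95],[0.4,0,0,0,-6.95],[0.4,0,0,0,-6.95]]'
python3 -m pendant '[[0.4,0,0,0,-6.95],[0.4,0,0,0,-6.95],[0.4,0,0,0,-6.95],[0.4,-20,-20,0,0],[0.4,-20,-35,0,0]]'
python3 -m pendant '[[0.4,-20,-40,0,0],[0.4,0,-40,0,0],[0.4,0,-40,0,0],[0.4,0,-22,0,0],[0.4,0,0,0,0]]'
python3 -m pendant '[[0.4,0,0,40,0],[0.4,0,0,40,0],[0.4,0,0,30,0],[0.4,0,0,20,0],[0.4,0,0,0,0]]'
python3 - <<'E'
from h import *
go(.425,.016,-.025,84)
im=snap("side","s8")
cv2.imwrite("pics/c9.png",cv2.resize(im[180:260,330:430],None,fx=6,fy=6,interpolation=cv2.INTER_CUBIC))
E
```

```text
clock: 16.1
eef_pos: [0.6247, 0.0553, 0.1908]
tcp_rot: [-0.0, 0.968, 0.249, -0.001]
force: [-0.1, -0.5, -0.8]
gripper_width: 0.0514
gripper_force: 0.0
clock: 16.52
eef_pos: [0.6247, 0.0553, 0.1908]
tcp_rot: [-0.001, 0.85, 0.527, -0.001]
force: [-0.1, 1.0, 0.2]
gripper_width: 0.051
gripper_force: 0.0
clock: 16.93
eef_pos: [0.5666, 0.0209, 0.1896]
tcp_rot: [-0.001, 0.742, 0.671, -0.001]
force: [-0.2, -1.3, 0.7]
gripper_width: 0.0511
gripper_force: 0.0
clock: 17.35
eef_pos: [0.4227, 0.0176, 0.1916]
tcp_rot: [-0.001, 0.742, 0.67, -0.001]
force: [0.1, 0.5, 1.1]
gripper_width: 0.0513
gripper_force: 0.0
clock: 17.77
eef_pos: [0.4228, 0.0178, 0.0571]
tcp_rot: [-0.004, 0.743, 0.67, -0.002]
force: [-0.3, -0.0, 0.2]
gripper_width: 0.0512
gripper_force: 0.0
t 17.77 pos [0.4228 0.0178 0.0571] F [-0.3 -0.   0.2] w 0.0512
xaxis yaw 84.1 z [-0.008  0.002 -1.   ]
spin 0.11
tool x,y,z after spin [-1.6  2.3 82.1]
```

View pics/c9.png

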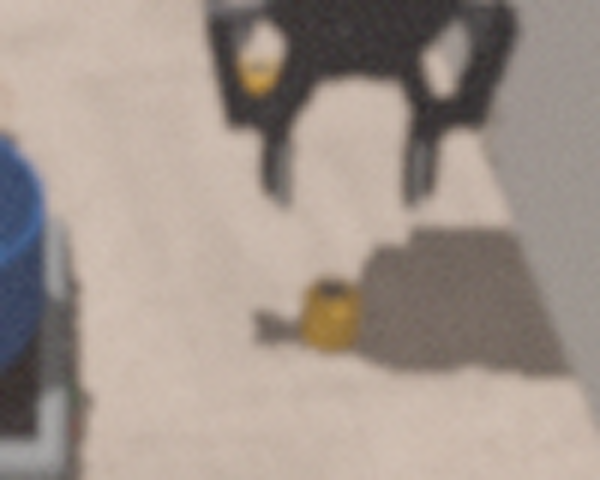

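The fingertips straddle the coupling, at crop (275,200) and (420,200) against the coupling at (332,315). It needs about 4 mm more in +x.

```bash
python3 -m pendant '[[0.4,-1,4,20,0],[0.4,0,0,20,0],[0.4,0,0,12,0],[0.4,0,0,6,0],[0.4,0,0,0,0]]'; python3 -m pendant '[[0.4,0,0,4,0],[0.4,0,0,4,0],[0.4,0,0,4,0],[0.4,0,0,4,0],[0.4,0,0,0,0]]';python3 -m pendant '[[0.4,0,0,3,0],[0.4,0,0,3,0],[0.4,0,0,0,0],[0.4,0,0,0,0],[0.4,0,0,0,0]]'
```

```text
clock: 18.23
eef_pos: [0.4299, 0.0155, 0.0043]
tcp_rot: [-0.001, 0.742, 0.67, -0.0]
force: [-0.0, 0.0, 0.5]
gripper_width: 0.0513
gripper_force: 0.0
clock: 18.65
eef_pos: [0.4299, 0.0155, -0.012]
tcp_rot: [-0.0, 0.743, 0.67, -0.0]
force: [-0.8, 0.2, 0.7]
gripper_width: 0.051
gripper_force: 0.0
clock: 19.07
eef_pos: [0.4303, 0.0154, -0.0173]
tcp_rot: [0.0, 0.743, 0.67, -0.0]
force: [0.3, -1.2, 0.5]
gripper_width: 0.051
gripper_force: 0.0
```

```bash
python3 -m pendant '[[0.4,0,0,3,0],[0.4,0,0,2,0],[0.4,0,0,0,0],[1,0,0,0,0],[1,0,0,0,0]]'; python3 -m pendant '[[1,0,0,0,0],[1,0,0,0,0],[1,0,0,0,0],[1,0,0,0,0],[1,0,0,0,0]]';python3 -m pendant '[[1,0,0,-10,0],[1,0,0,-20,0],[1,0,0,0,0],[1,0,0,0,0],[1,0,0,0,0]]'
python3 - <<'E'
from h import *
im=snap("side","s9")
cv2.imwrite("pics/c10.png",cv2.resize(im[190:250,340:430],None,fx=6,fy=6,interpolation=cv2.INTER_CUBIC))
E
```

```text
clock: 19.48
eef_pos: [0.4306, 0.0153, -0.0219]
tcp_rot: [0.0, 0.742, 0.67, 0.0]
force: [-2.4, 0.3, 9.1]
gripper_width: 0.0281
gripper_force: 4.4
clock: 19.9
eef_pos: [0.4309, 0.0152, -0.0215]
tcp_rot: [0.001, 0.742, 0.67, 0.0]
force: [-1.7, 0.4, 6.3]
gripper_width: 0.023
gripper_force: 61.8
clock: 20.32
eef_pos: [0.4303, 0.0154, 0.0076]
tcp_rot: [0.0, 0.742, 0.67, -0.0]
force: [-0.9, -0.5, -0.2]
gripper_width: 0.0233
gripper_force: 58.9
```

View pics/c10.png

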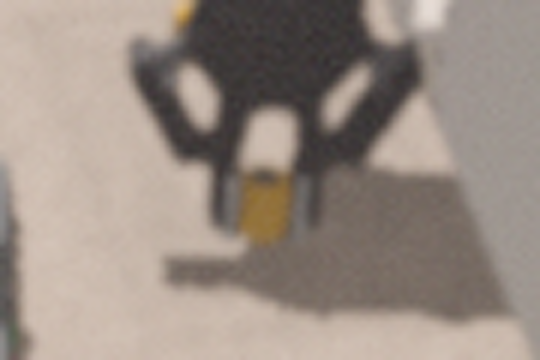

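The coupling is held squarely on its flats. I carry it to the bowl's +y side.

```bash
python3 -m pendant '[[1,0,0,-40,0],[1,0,0,-40,0],[1,0,0,-40,0],[1,0,0,-35,0],[1,0,0,0,0]]'; python3 -m pendant '[[1,15,30,0,0],[1,19,38,0,0],[1,19,38,0,0],[1,19,38,0,0],[1,19,38,0,0]]';python3 -m pendant '[[1,3,9,0,0],[1,0,0,0,0],[1,0,0,30,0],[1,0,0,30,0],[1,0,0,0,0]]'
python3 - <<'E'
from h import *
go(.6296,.0898,.05,84.1)
E
```

```text
clock: 20.78
eef_pos: [0.433, 0.0147, 0.1691]
tcp_rot: [0.004, 0.742, 0.67, 0.002]
force: [1.1, -0.4, -0.2]
gripper_width: 0.0233
gripper_force: 59.1
clock: 21.2
eef_pos: [0.6189, 0.0871, 0.1611]
tcp_rot: [-0.0, 0.742, 0.67, -0.001]
force: [0.5, -0.8, -0.2]
gripper_width: 0.0234
gripper_force: 59.1
clock: 21.62
eef_pos: [0.6225, 0.0881, 0.096]
tcp_rot: [-0.003, 0.743, 0.67, -0.003]
force: [-1.3, 1.0, -2.6]
gripper_width: 0.0233
gripper_force: 59.3
t 21.62 pos [0.6225 0.0881 0.096 ] F [-1.3  1.  -2.6] w 0.0233
xaxis yaw 84.1 z [-0.009  0.    -1.   ]
spin -0.0
tool x,y,z after spin [ 2.4  6.9 46. ]
```

```bash
python3 -m pendant '[[1,0,0,15,0],[1,0,0,15,0],[1,0,0,12,0],[1,0,0,5,0],[1,0,0,0,0]]'; python3 -m pendant '[[1,0,0,2,0],[1,0,0,2,0],[1,0,0,0,0],[0.6,0,0,0,0],[0.6,0,0,0,0]]'; python3 -m pendant '[[0.6,0,0,0,0],[0.6,0,0,-15,0],[0.6,0,0,-40,0],[0.6,0,0,-40,0],[0.6,0,0,-25,0]]'
python3 - <<'E'
from h import *
go(.430,-.173,.17,84.1)
E
```

```text
clock: 22.03
eef_pos: [0.6268, 0.0879, 0.0563]
tcp_rot: [0.0, 0.743, 0.67, 0.0]
force: [0.0, 0.1, -0.3]
gripper_width: 0.0232
gripper_force: 59.7
clock: 22.45
eef_pos: [0.6283, 0.0875, 0.0539]
tcp_rot: [0.002, 0.743, 0.67, 0.001]
force: [1.6, -3.7, 6.6]
gripper_width: 0.034
gripper_force: 0.0
clock: 22.87
eef_pos: [0.6275, 0.0882, 0.1764]
tcp_rot: [0.001, 0.742, 0.67, 0.001]
force: [0.9, -0.3, 0.8]
gripper_width: 0.0345
gripper_force: 0.0
t 22.87 pos [0.6275 0.0882 0.1764] F [ 0.9 -0.3  0.8] w 0.0345
xaxis yaw 84.1 z [ 0.004 -0.    -1.   ]
spin 0.01
tool x,y,z after spin [-280.1 -169.6    6.4]
```

```bash
python3 -m pendant '[[0.4,0,-25,0,0],[0.4,0,-36,0,0],[0.4,-20,-36,0,0],[0.4,-40,-36,0,0],[0.4,-40,-36,0,0]]'; python3 -m pendant '[[0.4,-40,0,0,0],[0.4,-40,0,0,0],[0.4,-40,0,0,0],[0.4,-40,0,0,0],[0.4,-20,0,0,0]]'; python3 -m pendant '[[0.4,0,0,30,0],[0.4,0,0,40,0],[0.4,0,0,40,0],[0.4,0,0,20,0],[0.4,0,0,0,0]]'
python3 - <<'E'
from h import *
go(.430,-.173,-.017,84.1)
im=snap("side","s10")
hsv=cv2.cvtColor(im,cv2.COLOR_BGR2HSV)
br=((hsv[...,0]>14)&(hsv[...,0]<30)&(hsv[...,1]>120)&(hsv[...,2]>60)).astype(np.uint8)
n,l,s,c=cv2.connectedComponentsWithStats(br)
for i in range(1,n):
  if s[i][4]>15 and 290<c[i][0]<450: print(s[i],c[i],onz("side",c[i],.016))
a=cv2.resize(im[150:220,330:420],None,fx=5,fy=5,interpolation=cv2.INTER_CUBIC);b=cv2.resize(im[180:250,280:350],None,fx=5,fy=5,interpolation=cv2.INTER_CUBIC)
cv2.imwrite("pics/c11.png",np.hstack([a,b]))
E
```

```text
clock: 23.28
eef_pos: [0.4647, 0.0226, 0.1719]
tcp_rot: [0.0, 0.742, 0.671, 0.0]
force: [-0.1, -1.4, 1.5]
gripper_width: 0.0512
gripper_force: 0.0
clock: 23.7
eef_pos: [0.4472, -0.1603, 0.1723]
tcp_rot: [0.001, 0.743, 0.669, -0.0]
force: [0.7, 0.4, -0.5]
gripper_width: 0.0513
gripper_force: 0.0
clock: 24.12
eef_pos: [0.4449, -0.1546, 0.0372]
tcp_rot: [-0.004, 0.743, 0.67, -0.001]
force: [0.1, 0.6, -0.8]
gripper_width: 0.0511
gripper_force: 0.0
t 24.12 pos [ 0.4449 -0.1546  0.0372] F [ 0.1  0.6 -0.8] w 0.0511
xaxis yaw 84.1 z [-0.006  0.004 -1.   ]
spin -0.0
tool x,y,z after spin [-19.8 -13.   54.2]
[288 169  18  23 187] [299.04278075 178.5026738 ] [ 0.65091209 -0.29081281  0.016     ]
[370 192   7   8  50] [373.   195.52] [ 0.42538977 -0.16876058  0.016     ]
[394 265   8  11  68] [397.14705882 270.61764706] [0.42216379 0.17524045 0.016     ]
[ 360  296   60   46 2084] [389.61852207 318.70201536] [0.4717434  0.32957819 0.016     ]
```

View pics/c11.png

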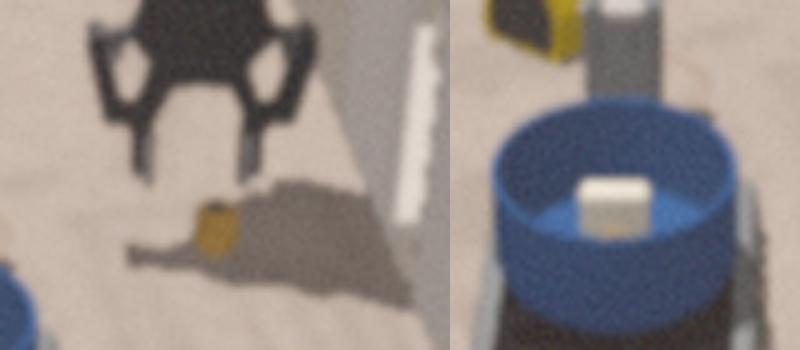

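I have now viewed 15 pictures, one over the limit of 14, so from here I rely on numbers only. The first coupling is in the bowl, showing behind the near rim. I move over the second and descend.

```bash
python3 -m pendant '[[0.4,-10,-7,0,0],[0.4,-10,-6,0,0],[0.4,0,0,0,0],[0.4,0,0,0,0],[0.4,0,0,0,0]]'; python3 -m pendant '[[0.4,0,0,15,0],[0.4,0,0,15,0],[0.4,0,0,15,0],[0.4,0,0,5,0],[0.4,0,0,0,0]]'
python3 - <<'E'
from h import *
go(.430,-.173,-.0175,84.1)
E
```

```text
clock: 24.58
eef_pos: [0.4341, -0.1757, 0.0434]
tcp_rot: [0.001, 0.743, 0.67, 0.0]
force: [0.2, -0.2, -0.2]
gripper_width: 0.0511
gripper_force: 0.0
clock: 25.0
eef_pos: [0.4326, -0.1744, -0.0091]
tcp_rot: [-0.001, 0.742, 0.67, -0.0]
force: [0.4, 1.2, -0.3]
gripper_width: 0.0513
gripper_force: 0.0
t 25.0 pos [ 0.4326 -0.1744 -0.0091] F [ 0.4  1.2 -0.3] w 0.0513
xaxis yaw 84.1 z [-0.001  0.001 -1.   ]
spin 0.04
tool x,y,z after spin [ 1.1 -2.7  8.4]
```

```bash
python3 -m pendant '[[0.4,1,-3,5,0],[0.4,0,0,4,0],[0.4,0,0,0,0],[1,0,0,0,0],[1,0,0,0,0]]'; python3 -m pendant '[[1,0,0,0,0],[1,0,0,0,0],[1,0,0,0,0],[1,0,0,0,0],[1,0,0,0,0]]';python3 -m pendant '[[1,0,0,-10,0],[1,0,0,-30,0],[1,0,0,-40,0],[1,0,0,-40,0],[1,0,0,-40,0]]';python3 -m pendant '[[1,0,0,-25,0],[1,0,0,0,0],[1,0,0,0,0],[1,0,0,0,0],[1,0,0,0,0]]'
python3 - <<'E'
from h import *
go(.6226,.0252,.17,84.1)
E
```

```text
clock: 25.42
eef_pos: [0.4304, -0.1742, -0.0169]
tcp_rot: [0.0, 0.743, 0.67, -0.0]
force: [-1.0, 0.4, 0.9]
gripper_width: 0.028
gripper_force: 0.4
clock: 25.83
eef_pos: [0.4306, -0.1744, -0.0165]
tcp_rot: [0.001, 0.742, 0.67, 0.0]
force: [-2.0, 1.2, 5.2]
gripper_width: 0.025
gripper_force: 59.1
clock: 26.25
eef_pos: [0.4298, -0.1736, 0.145]
tcp_rot: [0.0, 0.743, 0.67, -0.0]
force: [0.8, -1.1, -0.3]
gripper_width: 0.0248
gripper_force: 59.1
clock: 26.67
eef_pos: [0.4295, -0.1735, 0.1662]
tcp_rot: [-0.001, 0.743, 0.67, -0.0]
force: [0.4, 1.4, -1.3]
gripper_width: 0.0248
gripper_force: 59.1
t 26.67 pos [ 0.4295 -0.1735  0.1662] F [ 0.4  1.4 -1.3] w 0.0248
xaxis yaw 84.1 z [-0.002  0.001 -1.   ]
spin 0.01
tool x,y,z after spin [217.5 171.6  -3.8]
```

```bash
python3 -m pendant '[[1,20,0,0,0],[1,33,0,0,0],[1,33,0,0,0],[1,33,0,0,0],[1,33,0,0,0]]'; python3 -m pendant '[[1,33,0,0,0],[1,33,10,0,0],[1,0,30,0,0],[1,0,33,0,0],[1,0,33,0,0]]'; python3 -m pendant '[[1,0,33,0,0],[1,0,33,0,0],[1,0,0,0,0],[1,0,0,0,0],[1,0,0,0,0]]'
python3 - <<'E'
from h import *
go(.6226,.0252,.055,84.1)
E
```

```text
clock: 27.08
eef_pos: [0.4448, -0.0211, 0.1662]
tcp_rot: [-0.001, 0.743, 0.67, -0.001]
force: [0.4, -0.4, -0.1]
gripper_width: 0.0249
gripper_force: 59.1
clock: 27.5
eef_pos: [0.5584, 0.0331, 0.1661]
tcp_rot: [-0.001, 0.742, 0.671, -0.001]
force: [0.2, -0.1, 0.8]
gripper_width: 0.0251
gripper_force: 59.2
clock: 27.92
eef_pos: [0.6225, 0.0254, 0.1662]
tcp_rot: [-0.001, 0.742, 0.67, -0.001]
force: [-0.1, 0.4, -0.5]
gripper_width: 0.025
gripper_force: 59.3
t 27.92 pos [0.6225 0.0254 0.1662] F [-0.1  0.4 -0.5] w 0.025
xaxis yaw 84.1 z [-0.003  0.    -1.   ]
spin 0.02
tool x,y,z after spin [-2.000e-01  1.000e-01  1.112e+02]
```

```bash
python3 -m pendant '[[1,0,0,25,0],[1,0,0,25,0],[1,0,0,20,0],[1,0,0,15,0],[1,0,0,5,0]]'; python3 -m pendant '[[1,0,0,8,0],[1,0,0,6,0],[1,0,0,4,0],[1,0,0,2,0],[1,0,0,0,0]]'; python3 -m pendant '[[0.6,0,0,0,0],[0.6,0,0,0,0],[0.6,0,0,0,0],[0.6,0,0,-15,0],[0.6,0,0,-30,0]]'; python3 -m pendant '[[0.6,0,0,-35,0],[0.6,0,0,-35,0],[0.6,0,0,0,0],[0.6,0,0,0,0],[0.6,0,0,0,0]]'
python3 - <<'E'
from h import *
go(.430,.172,.17,84.1)
im=snap("side","s11")
hsv=cv2.cvtColor(im,cv2.COLOR_BGR2HSV)
br=((hsv[...,0]>14)&(hsv[...,0]<30)&(hsv[...,1]>120)&(hsv[...,2]>60)).astype(np.uint8)
n,l,s,c=cv2.connectedComponentsWithStats(br)
for i in range(1,n):
  if s[i][4]>5 and 290<c[i][0]<450 and c[i][1]>150: print(s[i],c[i],onz("side",c[i],.016))
for r in landmark_of("side","fit0_c")+landmark_of("side","lid_knob"): print(r["at"],r["p"])
E
```

```text
clock: 28.33
eef_pos: [0.6211, 0.0257, 0.0755]
tcp_rot: [-0.001, 0.742, 0.67, -0.001]
force: [-0.8, 0.7, -0.1]
gripper_width: 0.0246
gripper_force: 59.3
clock: 28.75
eef_pos: [0.6237, 0.0252, 0.0578]
tcp_rot: [0.0, 0.742, 0.67, 0.0]
force: [-0.3, -0.1, -1.1]
gripper_width: 0.0245
gripper_force: 59.3
clock: 29.17
eef_pos: [0.6212, 0.0256, 0.0994]
tcp_rot: [-0.002, 0.743, 0.67, -0.002]
force: [1.0, -0.3, -0.6]
gripper_width: 0.0343
gripper_force: 0.0
clock: 29.58
eef_pos: [0.6237, 0.0252, 0.1725]
tcp_rot: [0.0, 0.742, 0.67, 0.0]
force: [0.2, 0.3, -0.9]
gripper_width: 0.0341
gripper_force: 0.0
t 29.58 pos [0.6237 0.0252 0.1725] F [ 0.2  0.3 -0.9] w 0.0341
xaxis yaw 84.1 z [ 0. -0. -1.]
spin 0.01
tool x,y,z after spin [ 126.1 -207.8    2.5]
[288 169  18  23 148] [297.63513514 178.38513514] [ 0.65551567 -0.29197215  0.016     ]
[394 265   8  11  68] [397.20588235 270.60294118] [0.42200535 0.17519979 0.016     ]
[ 360  296   60   46 2085] [389.66426859 318.71990408] [0.4716516  0.32963874 0.016     ]
[389.1, 312.0] 0.73
```

```bash
python3 -m pendant '[[0.4,0,-30,0,0],[0.4,0,-35,0,0],[0.4,20,-35,0,0],[0.4,30,-30,0,0],[0.4,30,-30,0,0]]'; python3 -m pendant '[[0.4,30,-30,0,0],[0.4,16,-22,0,-6.92],[0.4,0,0,0,-6.92],[0.4,0,0,0,-6.92],[0.4,0,0,0,-6.92]]'; python3 -m pendant '[[0.4,0,0,0,-6.92],[0.4,0,0,0,-6.92],[0.4,0,0,0,-6.92],[0.4,0,0,0,-6.92],[0.4,0,0,0,-6.92]]'; python3 -m pendant '[[0.4,0,0,0,-6.92],[0.4,0,0,0,-6.92],[0.4,0,0,0,-6.92],[0.4,0,0,0,-6.92],[0.4,0,0,0,0]]'
python3 - <<'E'
from h import *
go(.427,.172,-.0175,174)
E
```

```text
clock: 30.15
eef_pos: [0.4716, 0.1204, 0.1714]
tcp_rot: [-0.001, 0.743, 0.669, -0.001]
force: [1.2, 0.2, -0.1]
gripper_width: 0.0515
gripper_force: 0.0
clock: 30.57
eef_pos: [0.4262, 0.171, 0.1717]
tcp_rot: [-0.0, 0.558, 0.83, -0.0]
force: [0.3, 0.7, 0.1]
gripper_width: 0.0514
gripper_force: 0.0
clock: 30.98
eef_pos: [0.4265, 0.1705, 0.1716]
tcp_rot: [-0.001, 0.286, 0.958, -0.0]
force: [-0.9, 0.5, -0.6]
gripper_width: 0.051
gripper_force: 0.0
clock: 31.4
eef_pos: [0.4266, 0.1705, 0.1717]
tcp_rot: [-0.001, 0.049, 0.999, -0.0]
force: [0.2, 0.8, -0.6]
gripper_width: 0.0515
gripper_force: 0.0
t 31.4 pos [0.4266 0.1705 0.1717] F [ 0.2  0.8 -0.6] w 0.0515
xaxis yaw 174.4 z [-0.002 -0.    -1.   ]
spin 0.39
tool x,y,z after spin [ -0.3   1.6 189.2]
```

```bash
python3 -m pendant '[[0.4,0,1.5,35,0],[0.4,0,0,38,0],[0.4,0,0,38,0],[0.4,0,0,30,0],[0.4,0,0,15,0]]'; python3 -m pendant '[[0.4,0,0,10,0],[0.4,0,0,10,0],[0.4,0,0,6,0],[0.4,0,0,3,0],[0.4,0,0,0,0]]'
python3 - <<'E'
from h import *
go(.427,.172,-.0175,174)
E
```

```text
clock: 31.82
eef_pos: [0.424, 0.1717, 0.0118]
tcp_rot: [-0.003, 0.054, 0.999, -0.0]
force: [-1.0, 0.0, 0.4]
gripper_width: 0.0512
gripper_force: 0.0
clock: 32.23
eef_pos: [0.4275, 0.172, -0.0122]
tcp_rot: [0.0, 0.052, 0.999, -0.0]
force: [-0.6, -0.1, 0.2]
gripper_width: 0.0514
gripper_force: 0.0
t 32.23 pos [ 0.4275  0.172  -0.0122] F [-0.6 -0.1  0.2] w 0.0514
xaxis yaw 174.0 z [ 0. -0. -1.]
spin 0.03
tool x,y,z after spin [ 0.5 -0.1  5.3]
```

```bash
python3 -m pendant '[[0.4,0,0,4,0],[0.4,0,0,0,0],[1,0,0,0,0],[1,0,0,0,0],[1,0,0,0,0]]'; python3 -m pendant '[[1,0,0,0,0],[1,0,0,0,0],[1,0,0,0,0],[1,0,0,0,0],[1,0,0,0,0]]';python3 -m pendant '[[1,0,0,-10,0],[1,0,0,-30,0],[1,0,0,-40,0],[1,0,0,-40,0],[1,0,0,-40,0]]';python3 -m pendant '[[1,0,0,-25,0],[1,0,0,0,0],[1,0,0,0,0],[1,0,0,0,0],[1,0,0,0,0]]'
python3 - <<'E'
from h import *
go(.592,.0592,.17,174)
E
```

```text
clock: 32.65
eef_pos: [0.4278, 0.172, -0.0156]
tcp_rot: [0.001, 0.052, 0.999, -0.0]
force: [-2.1, -0.0, 4.1]
gripper_width: 0.0246
gripper_force: 58.9
clock: 33.07
eef_pos: [0.4279, 0.172, -0.0156]
tcp_rot: [0.001, 0.052, 0.999, -0.0]
force: [-1.9, -0.6, 6.0]
gripper_width: 0.0245
gripper_force: 59.0
clock: 33.48
eef_pos: [0.4267, 0.172, 0.1459]
tcp_rot: [-0.0, 0.052, 0.999, -0.0]
force: [1.3, 0.1, -1.1]
gripper_width: 0.0244
gripper_force: 59.0
clock: 33.9
eef_pos: [0.4264, 0.1719, 0.1672]
tcp_rot: [-0.001, 0.052, 0.999, -0.0]
force: [-0.4, -0.0, -0.5]
gripper_width: 0.0248
gripper_force: 59.0
t 33.9 pos [0.4264 0.1719 0.1672] F [-0.4 -0.  -0.5] w 0.0248
xaxis yaw 174.1 z [-0.002 -0.    -1.   ]
spin 0.07
tool x,y,z after spin [-176.5  -94.8   -2.8]
```

Floor release reading ≈ -0.0156 + 0.065 + margin ≈ 0.056.

```bash
python3 -m pendant '[[1,-25,-12,0,0],[1,-30,-18,0,0],[1,-30,-18,0,0],[1,-30,-18,0,0],[1,-30,-18,0,0]]'; python3 -m pendant '[[1,-25,-11,0,0],[1,-6,0,0,0],[1,0,0,0,0],[1,0,0,0,0],[1,0,0,0,0]]'
python3 -m pendant '[[1,0,0,25,0],[1,0,0,25,0],[1,0,0,20,0],[1,0,0,15,0],[1,0,0,5,0]]'
python3 - <<'E'
from h import *
go(.592,.0592,.056,174)
E
```

```text
clock: 34.32
eef_pos: [0.5631, 0.0724, 0.1669]
tcp_rot: [-0.001, 0.052, 0.999, 0.0]
force: [-0.1, 0.8, -0.4]
gripper_width: 0.0246
gripper_force: 59.1
clock: 34.73
eef_pos: [0.5914, 0.0601, 0.1681]
tcp_rot: [-0.001, 0.051, 0.999, 0.0]
force: [-0.3, 0.5, -0.7]
gripper_width: 0.0242
gripper_force: 59.1
clock: 35.15
eef_pos: [0.59, 0.0604, 0.076]
tcp_rot: [-0.002, 0.051, 0.999, 0.0]
force: [0.3, -0.1, -1.6]
gripper_width: 0.0246
gripper_force: 59.1
t 35.15 pos [0.59   0.0604 0.076 ] F [ 0.3 -0.1 -1.6] w 0.0246
xaxis yaw 174.1 z [-0.004  0.    -1.   ]
spin 0.14
tool x,y,z after spin [-2.1 -1.  20. ]
```

```bash
python3 -m pendant '[[1,0,-1,8,0],[1,0,0,8,0],[1,0,0,4,0],[1,0,0,2,0],[1,0,0,0,0]]'; python3 -m pendant '[[0.6,0,0,0,0],[0.6,0,0,0,0],[0.6,0,0,0,0],[0.6,0,0,-15,0],[0.6,0,0,-30,0]]'; python3 -m pendant '[[0.6,0,0,-35,0],[0.6,0,0,-35,0],[0.6,0,0,0,0],[0.6,0,0,0,0],[0.6,0,0,0,0]]'
python3 - <<'E'
from h import *
im=snap("side","s12")
hsv=cv2.cvtColor(im,cv2.COLOR_BGR2HSV)
br=((hsv[...,0]>14)&(hsv[...,0]<30)&(hsv[...,1]>120)&(hsv[...,2]>60)).astype(np.uint8)
n,l,s,c=cv2.connectedComponentsWithStats(br)
for i in range(1,n):
  if s[i][4]>5 and 200<c[i][0]<450 and c[i][1]>130: print(s[i],c[i],onz("side",c[i],.016))
for nme in("fit0_c","bowl_grip","lid_knob"):
  for r in landmark_of("side",nme): print(nme,r["at"],r["p"],onz("side",r["at"],.027))
for r in masks_of("side","lid_knob")[:1]: print(r["box"])
# knob: dark pixels inside disc
k=(hsv[...,2]<75); k[:296]=0;k[342:]=0;k[:,:365]=0;k[:,416:]=0
n,l,s,c=cv2.connectedComponentsWithStats(k.astype(np.uint8))
for i in range(1,n):
  if s[i][4]>10: print("knob",s[i],c[i],onz("side",c[i],.027))
y=((hsv[...,0]>22)&(hsv[...,0]<34)&(hsv[...,1]>180)); y[:290]=0;y[345:]=0;y[:,:355]=0
ys,xs=np.where(y); W=np.array([onz("side",(a,b),.014)[:2] for a,b in zip(xs,ys)]).astype(np.float32); print(cv2.minEnclosingCircle(W))
go(.47,.32,.15,174)
E
```

```text
clock: 35.57
eef_pos: [0.5925, 0.0584, 0.0568]
tcp_rot: [0.0, 0.052, 0.999, -0.0]
force: [-0.0, -0.2, 0.0]
gripper_width: 0.0246
gripper_force: 59.0
clock: 35.98
eef_pos: [0.59, 0.0586, 0.0986]
tcp_rot: [-0.003, 0.052, 0.999, 0.0]
force: [-0.3, -0.3, -1.0]
gripper_width: 0.0344
gripper_force: 0.0
clock: 36.4
eef_pos: [0.5925, 0.0583, 0.1715]
tcp_rot: [0.0, 0.052, 0.999, -0.0]
force: [-0.0, 0.2, -0.3]
gripper_width: 0.0341
gripper_force: 0.0
[288 169  18  23 189] [298.94179894 178.42857143] [ 0.65122659 -0.29131233  0.016     ]
[201 181  21  23 218] [213.81192661 191.42201835] [ 0.92410742 -0.23628973  0.016     ]
[ 360  296   60   46 2080] [389.63365385 318.69086538] [0.47170332 0.32954882 0.016     ]
bowl_grip [314.1, 222.3] 0.7 [ 0.61771575 -0.03063167  0.027     ]
lid_knob [390.9, 311.6] 0.56 [0.46759197 0.31886126 0.027     ]
[390.1, 318.1, 55.5, 50.4]
((0.47123876214027405, 0.3237752318382263), 0.06613074988126755)
t 36.65 pos [0.5918 0.0584 0.1704] F [-0.1 -0.7 -0.7] w 0.0341
xaxis yaw 174.1 z [-0.002  0.    -1.   ]
spin 0.07
tool x,y,z after spin [148.5 247.4  20.4]
```

No coupling is left on the table, and the lid has not moved (disc centre about (0.472,0.324)). I go to the knob and pinch it once along y and then along x, so it ends up centred both ways.

```bash
python3 -m pendant '[[0.4,15,25,0,0],[0.4,20,35,0,0],[0.4,20,35,0,0],[0.4,20,35,0,0],[0.4,20,35,0,0]]'; python3 -m pendant '[[0.4,20,35,0,0],[0.4,20,35,0,0],[0.4,9,14,0,0],[0.4,0,0,0,0],[0.4,0,0,0,0]]'; python3 -m pendant '[[0.4,0,0,30,0],[0.4,0,0,35,0],[0.4,0,0,35,0],[0.4,0,0,20,0],[0.4,0,0,0,0]]'
python3 - <<'E'
from h import *
go(.474,.321,.0,174)
for r in landmark_of("side","lid_knob"): print(r)
E
```

```text
clock: 37.07
eef_pos: [0.5137, 0.2336, 0.1711]
tcp_rot: [-0.0, 0.052, 0.999, -0.0]
force: [0.4, -0.4, 0.5]
gripper_width: 0.0516
gripper_force: 0.0
clock: 37.48
eef_pos: [0.4742, 0.3215, 0.1711]
tcp_rot: [-0.0, 0.051, 0.999, -0.0]
force: [-0.1, -1.1, -1.0]
gripper_width: 0.0509
gripper_force: 0.0
clock: 37.9
eef_pos: [0.4721, 0.3181, 0.046]
tcp_rot: [-0.004, 0.053, 0.999, -0.002]
force: [-0.3, -0.9, 0.3]
gripper_width: 0.0513
gripper_force: 0.0
t 37.9 pos [0.4721 0.3181 0.046 ] F [-0.3 -0.9  0.3] w 0.0513
xaxis yaw 174.0 z [-0.008 -0.003 -1.   ]
spin -0.04
tool x,y,z after spin [-1.6  3.1 46. ]
{'at': [390.9, 311.6], 'p': 0.56}
```

```bash
python3 -m pendant '[[0.4,0,0,15,0],[0.4,0,0,15,0],[0.4,0,0,10,0],[0.4,0,0,5,0],[0.4,0,0,0,0]]'; python3 -m pendant '[[0.4,0,0,3,0],[0.4,0,0,2,0],[0.4,0,0,0,0],[1,0,0,0,0],[1,0,0,0,0]]'; python3 -m pendant '[[1,0,0,0,0],[1,0,0,0,0],[1,0,0,0,0],[1,0,0,0,0],[1,0,0,0,0]]'
```

```text
clock: 38.37
eef_pos: [0.4751, 0.3205, 0.0067]
tcp_rot: [-0.0, 0.052, 0.999, -0.0]
force: [-0.5, 0.5, -0.6]
gripper_width: 0.0511
gripper_force: 0.0
clock: 38.78
eef_pos: [0.4751, 0.321, 0.002]
tcp_rot: [0.0, 0.052, 0.999, 0.0]
force: [-0.4, 0.5, -0.9]
gripper_width: 0.0282
gripper_force: 0.0
clock: 39.2
eef_pos: [0.4753, 0.3211, 0.0024]
tcp_rot: [0.0, 0.052, 0.999, 0.0]
force: [-1.2, 0.0, 5.8]
gripper_width: 0.0235
gripper_force: 59.2
```

```bash
python3 -m pendant '[[0,0,0,0,0],[0,0,0,0,0],[0,0,0,0,0],[0,0,0,0,0],[0,0,0,0,0]]'; python3 -m pendant '[[0,0,0,0,6.92],[0,0,0,0,6.92],[0,0,0,0,6.92],[0,0,0,0,6.92],[0,0,0,0,6.92]]'; python3 -m pendant '[[0,0,0,0,6.92],[0,0,0,0,6.92],[0,0,0,0,6.92],[0,0,0,0,6.92],[0,0,0,0,6.92]]'; python3 -m pendant '[[0,0,0,0,6.92],[0,0,0,0,6.92],[0,0,0,0,6.92],[0,0,0,0,0],[0,0,0,0,0]]';  python3 -m pendant '[[1,0,0,0,0],[1,0,0,0,0],[1,0,0,0,0],[1,0,0,0,0],[1,0,0,0,0]]';  python3 -m pendant '[[1,0,0,0,0],[1,0,0,0,0],[1,0,0,0,0],[1,0,0,0,0],[1,0,0,0,0]]'
python3 - <<'E'
from h import *
go(.6258,.0552,.17,84)
im=snap("side","s13"); hsv=cv2.cvtColor(im,cv2.COLOR_BGR2HSV)
y=((hsv[...,0]>22)&(hsv[...,0]<34)&(hsv[...,1]>180)); y[:280]=0;y[350:]=0;y[:,:345]=0
ys,xs=np.where(y); W=np.array([onz("side",(a,b),.014)[:2] for a,b in zip(xs,ys)]).astype(np.float32); print(cv2.minEnclosingCircle(W),len(xs))
E
```

```text
clock: 39.62
eef_pos: [0.4748, 0.3208, 0.0015]
tcp_rot: [-0.0, 0.052, 0.999, -0.0]
force: [0.0, -0.2, 0.1]
gripper_width: 0.0814
gripper_force: 0.0
clock: 40.03
eef_pos: [0.4749, 0.3208, 0.0015]
tcp_rot: [-0.0, 0.349, 0.937, -0.0]
force: [-0.3, 0.1, 0.2]
gripper_width: 0.0854
gripper_force: 0.0
clock: 40.45
eef_pos: [0.4749, 0.3208, 0.0016]
tcp_rot: [0.0, 0.612, 0.791, -0.0]
force: [0.2, 0.3, 0.2]
gripper_width: 0.0853
gripper_force: 0.0
clock: 40.87
eef_pos: [0.4749, 0.3208, 0.0016]
tcp_rot: [0.0, 0.741, 0.671, -0.0]
force: [-0.3, 0.2, 0.6]
gripper_width: 0.0853
gripper_force: 0.0
clock: 41.28
eef_pos: [0.4747, 0.3209, 0.0016]
tcp_rot: [-0.0, 0.742, 0.67, -0.0]
force: [-1.8, -0.1, 2.1]
gripper_width: 0.0257
gripper_force: 2.5
clock: 41.7
eef_pos: [0.4751, 0.321, 0.002]
tcp_rot: [0.0, 0.742, 0.67, 0.0]
force: [-1.2, -0.2, 5.3]
gripper_width: 0.0235
gripper_force: 59.3
t 41.7 pos [0.4751 0.321  0.002 ] F [-1.2 -0.2  5.3] w 0.0235
xaxis yaw 84.1 z [ 0.  0. -1.]
spin 0.12
tool x,y,z after spin [-248.6  177.6 -168. ]
((0.4753706157207489, 0.32460886240005493), 0.06601405888795853) 1556
```

The knob is centred both ways. I lift, carry to the bowl and hover.

```bash
python3 -m pendant '[[1,0,0,-15,0],[1,0,0,-30,0],[1,0,0,-40,0],[1,0,0,-40,0],[1,0,0,-40,0]]'; python3 -m pendant '[[1,-20,0,-15,0],[1,-33,0,0,0],[1,-33,0,0,0],[1,-33,0,0,0],[1,-33,0,0,0]]'; python3 -m pendant '[[1,-33,15,0,0],[1,-33,30,0,0],[1,-20,33,0,0],[1,-10,33,0,0],[1,0,33,0,0]]'; python3 -m pendant '[[1,0,23,0,0],[1,0,10,0,0],[1,0,0,0,0],[1,0,0,0,0],[1,0,0,0,0]]'
python3 - <<'E'
from h import *
go(.6258,.0552,.117,84)
E
```

```text
clock: 42.17
eef_pos: [0.4742, 0.3205, 0.1675]
tcp_rot: [-0.0, 0.743, 0.67, -0.001]
force: [1.5, 1.4, -1.9]
gripper_width: 0.0233
gripper_force: 59.2
clock: 42.58
eef_pos: [0.4587, 0.1684, 0.1811]
tcp_rot: [-0.0, 0.742, 0.67, -0.0]
force: [0.6, 0.2, -1.0]
gripper_width: 0.0233
gripper_force: 59.2
clock: 43.0
eef_pos: [0.5922, 0.0589, 0.181]
tcp_rot: [0.0, 0.743, 0.669, -0.0]
force: [-0.3, 0.1, -0.2]
gripper_width: 0.0231
gripper_force: 59.4
clock: 43.42
eef_pos: [0.623, 0.0586, 0.1813]
tcp_rot: [-0.0, 0.742, 0.67, -0.0]
force: [0.0, -0.2, -0.7]
gripper_width: 0.0233
gripper_force: 59.4
t 43.42 pos [0.623  0.0586 0.1813] F [ 0.  -0.2 -0.7] w 0.0233
xaxis yaw 84.1 z [-0.001 -0.    -1.   ]
spin 0.12
tool x,y,z after spin [-3.1  3.2 64.3]
```

```bash
python3 -m pendant '[[1,-3,3,10,0],[1,0,0,15,0],[1,0,0,15,0],[1,0,0,6,0],[1,0,0,0,0]]'; python3 -m pendant '[[1,0,0,3,0],[1,0,0,2,0],[1,0,0,2,0],[1,0,0,2,0],[1,0,0,0,0]]'
python3 - <<'E'
from h import *
go(.6258,.0552,.117,84)
im=snap("side","s14"); hsv=cv2.cvtColor(im,cv2.COLOR_BGR2HSV)
y=((hsv[...,0]>22)&(hsv[...,0]<34)&(hsv[...,1]>180)); y[:,:275]=0;y[:,350:]=0;y[:165]=0;y[240:]=0
b=(hsv[...,0]>100)&(hsv[...,0]<125)&(hsv[...,1]>110);b[:,:275]=0;b[:,350:]=0;b[:165]=0;b[260:]=0
for m in(y,b):
  ys,xs=np.where(m); print(len(xs)); 
  for r in range(ys.min(),ys.max()+1,4): q=xs[ys==r]; print(r,q.min() if len(q) else '',q.max() if len(q) else '')
E
```

```text
clock: 43.83
eef_pos: [0.6249, 0.0553, 0.1335]
tcp_rot: [-0.001, 0.742, 0.67, -0.001]
force: [0.1, 0.3, -1.5]
gripper_width: 0.023
gripper_force: 59.4
clock: 44.25
eef_pos: [0.6265, 0.0551, 0.1266]
tcp_rot: [0.0, 0.742, 0.67, -0.0]
force: [-0.4, -0.3, -1.0]
gripper_width: 0.0237
gripper_force: 59.4
t 44.25 pos [0.6265 0.0551 0.1266] F [-0.4 -0.3 -1. ] w 0.0237
xaxis yaw 84.1 z [ 0. -0. -1.]
spin 0.11
tool x,y,z after spin [ 0.  -0.7  9.6]
962
173 296 297
177 297 300
181 300 302
185  
189  
193  
197 299 325
201 292 332
205 289 336
209 288 336
213 288 336
217 290 334
221 296 328
0Traceback (most recent call last):
  File "<stdin>", line 8, in <module>
    return umr_minimum(a, axis, None, out, keepdims, initial, where)
ValueError: zero-size array to reduction operation minimum which has no identity
```

Lower in 1 mm steps, watching force.

```bash
python3 -m pendant '[[1,0,0,1,0],[1,0,0,1,0],[1,0,0,1,0],[1,0,0,0,0],[1,0,0,0,0]]'; python3 -m pendant '[[1,0,0,1,0],[1,0,0,1,0],[1,0,0,0,0],[1,0,0,0,0],[1,0,0,0,0]]'
```

```text
clock: 44.72
eef_pos: [0.6264, 0.0551, 0.1235]
tcp_rot: [-0.0, 0.742, 0.67, -0.0]
force: [-0.6, -0.5, -0.7]
gripper_width: 0.0235
gripper_force: 59.4
clock: 45.13
eef_pos: [0.6265, 0.0551, 0.1217]
tcp_rot: [0.0, 0.743, 0.67, -0.0]
force: [-0.9, 0.0, -1.4]
gripper_width: 0.0232
gripper_force: 59.4
```

```bash
python3 -m pendant '[[1,0,0,1,0],[1,0,0,1,0],[1,0,0,1,0],[1,0,0,0,0],[1,0,0,0,0]]'; python3 -m pendant '[[1,0,0,1,0],[1,0,0,1,0],[1,0,0,0,0],[1,0,0,0,0],[1,0,0,0,0]]'
```

```text
clock: 45.55
eef_pos: [0.6264, 0.0551, 0.1185]
tcp_rot: [-0.0, 0.742, 0.67, -0.0]
force: [0.4, -0.3, -1.4]
gripper_width: 0.0233
gripper_force: 59.4
clock: 45.97
eef_pos: [0.6266, 0.0551, 0.1171]
tcp_rot: [0.0, 0.742, 0.67, 0.0]
force: [-1.3, 1.8, 4.0]
gripper_width: 0.0234
gripper_force: 59.9
```

The lid seats exactly at the expected height. I release, back off upward, and work out the clamp angle from pictures already taken.

```bash
python3 -m pendant '[[0.4,0,0,0,0],[0.4,0,0,0,0],[0.4,0,0,0,0],[0.4,0,0,-15,0],[0.4,0,0,-30,0]]'; python3 -m pendant '[[0.4,0,0,-40,0],[0.4,0,0,-40,0],[0.4,0,0,-40,0],[0.4,0,0,0,0],[0.4,0,0,0,0]]'
python3 - <<'E'
from h import *
from scipy.optimize import least_squares
im=None
for f in("s1","s10"):
  im=cv2.imread(f"pics/{f}.png");hsv=cv2.cvtColor(im,cv2.COLOR_BGR2HSV)
  r=((hsv[...,0]<8)|(hsv[...,0]>172))&(hsv[...,1]>140)&(hsv[...,2]>110); r[:,:300]=0;r[:,330:]=0;r[:120]=0;r[200:]=0
  ys,xs=np.where(r);print(f,len(xs),xs.mean(),ys.mean(),xs.min(),xs.max(),ys.min(),ys.max())
y=np.array([.108,.994,0]);m=np.array([.6264,.0555,0])
for yy in(0,.003):
  H=m+[0,yy,.16]-.092*y
  for t in np.arange(1.2,3,.1): p=H+.125*(np.cos(t)*y+[0,0,np.sin(t)]); a=proj("side",[p,p+.015*(np.cos(t)*y+[0,0,np.sin(t)]),p-.015*(np.cos(t)*y+[0,0,np.sin(t)])]); print(round(t,1),np.round(a,1).tolist(),np.round(p,3)) if yy==0 else 0
st()
E
```

```text
clock: 46.38
eef_pos: [0.6241, 0.0554, 0.1578]
tcp_rot: [-0.003, 0.743, 0.67, -0.002]
force: [0.9, 0.5, 0.0]
gripper_width: 0.051
gripper_force: 0.0
clock: 46.8
eef_pos: [0.6279, 0.0549, 0.2849]
tcp_rot: [0.002, 0.742, 0.67, 0.002]
force: [1.1, -0.7, -1.0]
gripper_width: 0.0513
gripper_force: 0.0
s1 35 316.0 142.0 314 318 139 145
s10 36 315.97222222222223 141.88888888888889 314 318 138 145
1.2 [[312.1, 150.6], [311.9, 146.6], [312.3, 154.6]] [0.621 0.009 0.277]
1.3 [[312.3, 147.0], [312.1, 142.5], [312.5, 151.4]] [ 0.62  -0.003  0.28 ]
1.4 [[312.5, 143.7], [312.4, 138.9], [312.7, 148.5]] [ 0.619 -0.015  0.283]
1.5 [[312.7, 140.9], [312.6, 135.8], [312.8, 146.1]] [ 0.617 -0.027  0.285]
1.6 [[313.0, 138.6], [312.9, 133.2], [313.0, 144.0]] [ 0.616 -0.04   0.285]
1.7 [[313.2, 136.8], [313.1, 131.2], [313.2, 142.3]] [ 0.615 -0.052  0.284]
1.8 [[313.4, 135.4], [313.4, 129.7], [313.4, 141.1]] [ 0.613 -0.064  0.282]
1.9 [[313.6, 134.6], [313.6, 128.8], [313.6, 140.3]] [ 0.612 -0.076  0.278]
2.0 [[313.9, 134.2], [313.9, 128.5], [313.8, 140.0]] [ 0.611 -0.088  0.274]
2.1 [[314.1, 134.4], [314.1, 128.7], [314.0, 140.0]] [ 0.61  -0.099  0.268]
2.2 [[314.3, 134.9], [314.4, 129.4], [314.2, 140.5]] [ 0.609 -0.109  0.261]
2.3 [[314.5, 136.0], [314.6, 130.6], [314.4, 141.3]] [ 0.607 -0.119  0.253]
2.4 [[314.7, 137.4], [314.8, 132.3], [314.6, 142.6]] [ 0.607 -0.128  0.244]
2.5 [[314.9, 139.3], [315.0, 134.4], [314.7, 144.2]] [ 0.606 -0.135  0.235]
2.6 [[315.0, 141.5], [315.2, 136.9], [314.9, 146.1]] [ 0.605 -0.142  0.224]
2.7 [[315.2, 144.1], [315.3, 139.8], [315.0, 148.3]] [ 0.604 -0.148  0.213]
2.8 [[315.3, 146.9], [315.5, 143.1], [315.1, 150.8]] [ 0.604 -0.153  0.202]
2.9 [[315.4, 150.1], [315.6, 146.6], [315.2, 153.6]] [ 0.603 -0.157  0.19 ]
t 46.8 pos [0.6279 0.0549 0.2849] F [ 1.1 -0.7 -1. ] w 0.0513
xaxis yaw 84.1 z [ 0.005 -0.001 -1.   ]
```

The red tab centroid at (316,142) fits an angle of about 2.63, with the tab near (0.605,-0.146,0.22). I go above it and grip it across its width, jaws along the hinge axis.

```bash
python3 -m pendant '[[0.4,-25,0,0,0],[0.4,-35,0,0,0],[0.4,-35,0,0,0],[0.4,-35,0,0,0],[0.4,-35,0,0,0]]'; python3 -m pendant '[[0.4,-25,0,0,0],[0.4,-12,0,0,0],[0.4,0,0,0,0],[0.4,0,0,0,0],[0.4,0,0,0,0]]'
python3 - <<'E'
from h import *
go(.605,-.146,.183,84)
im=snap("side","s15");hsv=cv2.cvtColor(im,cv2.COLOR_BGR2HSV)
r=((hsv[...,0]<8)|(hsv[...,0]>172))&(hsv[...,1]>140)&(hsv[...,2]>110); r[:,:300]=0;r[:,330:]=0;r[:125]=0;r[200:]=0
ys,xs=np.where(r);print(len(xs),xs.mean(),ys.mean()) if len(xs) else print("none")
for n in("lid_knob","clamp_tab","fit0_c"):
  for q in landmark_of("side",n): print(n,q)
y=((hsv[...,0]>22)&(hsv[...,0]<34)&(hsv[...,1]>180)); y[:,:275]=0;y[:,350:]=0;y[:188]=0;y[240:]=0
ys,xs=np.where(y); print("lid",xs.min(),xs.max(),ys.min(),ys.max()); W=np.array([onz("side",(a,b),.129)[:2] for a,b in zip(xs,ys)]).astype(np.float32); print(cv2.minEnclosingCircle(W),len(xs))
E
```

```text
clock: 47.22
eef_pos: [0.6087, -0.1102, 0.28]
tcp_rot: [-0.001, 0.742, 0.67, -0.001]
force: [0.6, -0.7, 0.4]
gripper_width: 0.0512
gripper_force: 0.0
clock: 47.63
eef_pos: [0.6058, -0.1445, 0.2812]
tcp_rot: [-0.0, 0.742, 0.67, -0.0]
force: [-0.7, 1.6, 1.6]
gripper_width: 0.0512
gripper_force: 0.0
t 47.63 pos [ 0.6058 -0.1445  0.2812] F [-0.7  1.6  1.6] w 0.0512
xaxis yaw 84.2 z [-0.001  0.001 -1.   ]
spin 0.16
tool x,y,z after spin [-1.5 -0.6 98.2]
26 315.6923076923077 142.65384615384616
lid_knob {'at': [314.5, 203.6], 'p': 0.76}
clamp_tab {'at': [317.3, 143.9], 'p': 0.5}
lid 288 337 188 227
((0.6307217478752136, 0.03531290218234062), 0.09097182005643845) 1142
```

```bash
python3 -m pendant '[[0.4,-1,0,20,0],[0.4,0,0,25,0],[0.4,0,0,15,0],[0.4,0,0,8,0],[0.4,0,0,0,0]]'; python3 -m pendant '[[0.4,0,0,6,0],[0.4,0,0,6,0],[0.4,0,0,6,0],[0.4,0,0,4,0],[0.4,0,0,0,0]]'; python3 -m pendant '[[0.4,0,0,4,0],[0.4,0,0,4,0],[0.4,0,0,0,0],[0.4,0,0,0,0],[0.7,0,0,0,0]]'; python3 -m pendant '[[0.7,0,0,0,0],[0.8,0,0,0,0],[0.8,0,0,0,0],[1,0,0,0,0],[1,0,0,0,0]]'; python3 -m pendant '[[1,0,0,0,0],[1,0,0,0,0],[1,0,0,0,0],[1,0,0,0,0],[1,0,0,0,0]]'
```

```text
clock: 48.25
eef_pos: [0.6049, -0.1459, 0.2118]
tcp_rot: [-0.001, 0.742, 0.67, -0.001]
force: [-0.3, 0.9, 0.9]
gripper_width: 0.0513
gripper_force: 0.0
clock: 48.67
eef_pos: [0.6054, -0.1467, 0.1908]
tcp_rot: [-0.0, 0.743, 0.67, -0.0]
force: [-0.4, 0.1, -0.4]
gripper_width: 0.0514
gripper_force: 0.0
clock: 49.08
eef_pos: [0.6057, -0.1469, 0.1838]
tcp_rot: [0.0, 0.742, 0.67, -0.0]
force: [0.9, 0.6, -0.2]
gripper_width: 0.0406
gripper_force: 0.0
clock: 49.5
eef_pos: [0.6036, -0.1471, 0.1835]
tcp_rot: [-0.001, 0.743, 0.669, -0.002]
force: [-11.3, -1.1, 2.7]
gripper_width: 0.0165
gripper_force: 59.5
clock: 49.92
eef_pos: [0.6036, -0.1471, 0.1835]
tcp_rot: [-0.001, 0.743, 0.669, -0.002]
force: [-11.6, -1.6, 2.6]
gripper_width: 0.0166
gripper_force: 59.5
```

Tab held. I swing it along the 125 mm arc in half steps, checking force.

```bash
python3 -m pendant '[[1,0,-2,0,0],[1,3,0,-5,0],[1,3,0,-5,0],[1,4,0,-5,0],[1,0,0,0,0]]'; python3 -m pendant '[[1,3,0,-4,0],[1,5,0,-5,0],[1,5,0,-5,0],[1,5,0,-5,0],[1,0,0,0,0]]'
```

```text
clock: 50.33
eef_pos: [0.6048, -0.1359, 0.1997]
tcp_rot: [0.0, 0.742, 0.67, -0.0]
force: [-1.2, -1.4, -3.9]
gripper_width: 0.0167
gripper_force: 59.4
clock: 50.75
eef_pos: [0.6068, -0.1169, 0.2185]
tcp_rot: [-0.0, 0.742, 0.67, 0.001]
force: [0.8, 2.6, -7.3]
gripper_width: 0.0164
gripper_force: 59.6
```

```bash
python3 -m pendant '[[1,8,0,-6,0],[1,8,0,-5,0],[1,8,0,-5,0],[1,11,0,-5,0],[1,11,0,-4,0]]'; python3 -m pendant '[[1,12,0,-3,0],[1,12,0,-2,0],[1,13,0,0,0],[1,12,0,0,0],[1,0,0,0,0]]'; python3 - <<'E'
from h import *
st()
E
```

```text
clock: 51.17
eef_pos: [0.6118, -0.0724, 0.2432]
tcp_rot: [0.001, 0.742, 0.67, 0.0]
force: [6.0, -2.3, -12.9]
gripper_width: 0.0164
gripper_force: 58.8
clock: 51.58
eef_pos: [0.6159, -0.0219, 0.249]
tcp_rot: [-0.0, 0.742, 0.671, 0.0]
force: [-3.9, 1.7, -1.4]
gripper_width: 0.0073
gripper_force: 0.7
t 51.58 pos [ 0.6159 -0.0219  0.249 ] F [-3.9  1.7 -1.4] w 0.0073
xaxis yaw 84.2 z [ 0.  0. -1.]
```

The tab slipped out. I rise, then find its angle.

```bash
python3 -m pendant '[[1,0,0,-30,0],[1,0,0,-30,0],[1,0,0,0,0],[1,0,0,0,0],[1,0,0,0,0]]'; python3 - <<'E'
from h import *
s,_=st()
im=snap("side","s16");hsv=cv2.cvtColor(im,cv2.COLOR_BGR2HSV)
r=((hsv[...,0]<8)|(hsv[...,0]>172))&(hsv[...,1]>140)&(hsv[...,2]>110); r[:,:300]=0;r[:,330:]=0;r[:90]=0;r[220:]=0
n,l,q,c=cv2.connectedComponentsWithStats(r.astype(np.uint8))
for i in range(1,n): print(q[i],c[i])
for q in landmark_of("side","clamp_tab"): print(q)
m=masks_of("side","clamp_tab")
for q in m[:2]: print(q["box"],q["p"])
print("tip",proj("side",s["eef_pos"]+[0,0,.023]))
v=hsv[...,1].astype(int)
print([ (y,im[y,313].tolist()) for y in range(110,176,4)])
E
```

```text
clock: 52.0
eef_pos: [0.6163, -0.0238, 0.3084]
tcp_rot: [0.0, 0.742, 0.67, 0.0]
force: [-0.2, -1.2, -1.3]
gripper_width: 0.0002
gripper_force: 0.0
t 52.0 pos [ 0.6163 -0.0238  0.3084] F [-0.2 -1.2 -1.3] w 0.0002
xaxis yaw 84.1 z [ 0.001  0.    -1.   ]
[311 134   6  10  51] [313.54901961 138.21568627]
{'at': [315.1, 137.0], 'p': 0.77}
[314.5, 159.9, 8.2, 55.2] 0.8
tip [[312.9281435  124.46060404]]
[(110, [60, 68, 71]), (114, [90, 93, 96]), (118, [83, 87, 91]), (122, [83, 89, 94]), (126, [114, 125, 134]), (130, [166, 180, 197]), (134, [56, 64, 136]), (138, [37, 49, 136]), (142, [36, 45, 131]), (146, [113, 119, 130]), (150, [54, 58, 68]), (154, [89, 91, 99]), (158, [117, 120, 130]), (162, [113, 121, 131]), (166, [115, 120, 130]), (170, [110, 119, 126]), (174, [111, 118, 126])]
```

The arm stands near 1.6, upright. I push it the rest of the way with closed fingers: over from behind first, then down on the tab.

```bash
python3 -m pendant '[[1,-20,0,0,0],[1,-30,0,0,0],[1,-15,0,0,0],[1,0,0,0,0],[1,0,0,0,0]]'; python3 -m pendant '[[1,0,0,25,0],[1,0,0,25,0],[1,0,0,20,0],[1,0,0,0,0],[1,0,0,0,0]]'; python3 -m pendant '[[1,8,0,0,0],[1,8,0,0,0],[1,8,0,0,0],[1,8,0,0,0],[1,8,0,0,0]]'
```

```text
clock: 52.57
eef_pos: [0.6093, -0.0893, 0.3071]
tcp_rot: [-0.001, 0.743, 0.669, -0.0]
force: [1.0, -1.3, -0.1]
gripper_width: 0.0002
gripper_force: 0.0
clock: 52.98
eef_pos: [0.609, -0.0877, 0.2371]
tcp_rot: [-0.001, 0.742, 0.67, -0.0]
force: [-1.2, 0.1, 0.0]
gripper_width: 0.0001
gripper_force: 0.0
clock: 53.4
eef_pos: [0.6142, -0.0482, 0.2385]
tcp_rot: [0.001, 0.742, 0.67, 0.0]
force: [0.8, -0.2, 1.1]
gripper_width: -0.0001
gripper_force: 0.7
```

```bash
python3 -m pendant '[[1,8,0,0,0],[1,8,0,0,0],[1,8,0,0,0],[1,8,0,0,0],[1,8,0,0,0]]'; python3 -m pendant '[[1,8,0,0,0],[1,8,0,0,0],[1,8,0,0,0],[1,8,0,0,0],[1,3,0,0,0]]'; python3 - <<'E'
from h import *
st();im=snap("side","s17");hsv=cv2.cvtColor(im,cv2.COLOR_BGR2HSV)
r=((hsv[...,0]<8)|(hsv[...,0]>172))&(hsv[...,1]>140)&(hsv[...,2]>110); r[:,:295]=0;r[:,335:]=0;r[:90]=0;r[240:]=0
n,l,q,c=cv2.connectedComponentsWithStats(r.astype(np.uint8))
for i in range(1,n): print(q[i],c[i])
y=np.array([.108,.994,0]);H=np.array([.6264,.0555,.16])-.092*y
for t in np.arange(0,1.7,.1): print(round(t,1),np.round(proj("side",H+.125*(np.cos(t)*y+[0,0,np.sin(t)])),1))
E
```

```text
clock: 53.82
eef_pos: [0.6177, -0.0086, 0.2374]
tcp_rot: [-0.0, 0.743, 0.67, -0.0]
force: [0.1, -1.5, -1.6]
gripper_width: -0.0002
gripper_force: 1.0
clock: 54.23
eef_pos: [0.6215, 0.0268, 0.2378]
tcp_rot: [0.0, 0.742, 0.67, 0.0]
force: [-0.8, -2.1, 0.3]
gripper_width: 0.0
gripper_force: 0.4
t 54.23 pos [0.6215 0.0268 0.2378] F [-0.8 -2.1  0.3] w 0.0
xaxis yaw 84.2 z [ 0.  0. -1.]
[309 160   6   8  41] [311.63414634 163.43902439]
0.0 [[311.4 208. ]]
0.1 [[311.3 203.6]]
0.2 [[311.3 199. ]]
0.3 [[311.2 194.2]]
0.4 [[311.2 189.1]]
0.5 [[311.2 184. ]]
0.6 [[311.3 178.8]]
0.7 [[311.4 173.7]]
0.8 [[311.5 168.6]]
0.9 [[311.6 163.7]]
1.0 [[311.7 159.1]]
1.1 [[311.9 154.7]]
1.2 [[312.1 150.6]]
1.3 [[312.3 147. ]]
1.4 [[312.5 143.7]]
1.5 [[312.7 140.9]]
1.6 [[313.  138.6]]
```

The angle is now about 0.9. I rise, step forward over the tab, and press down while following it.

```bash
python3 -m pendant '[[1,-3,0,0,0],[1,0,0,-30,0],[1,0,0,-25,0],[1,14,0,0,0],[1,14,0,0,0]]'; python3 -m pendant '[[1,0,0,0,0],[1,0,0,12,0],[1,0,0,12,0],[1,0,0,10,0],[1,0,0,0,0]]'; python3 -m pendant '[[1,2,0,8,0],[1,3,0,8,0],[1,3,0,8,0],[1,3,0,8,0],[1,0,0,0,0]]'
```

```text
clock: 54.7
eef_pos: [0.6249, 0.0499, 0.2944]
tcp_rot: [0.001, 0.743, 0.669, 0.001]
force: [-0.4, 0.2, -0.4]
gripper_width: 0.0004
gripper_force: 0.0
clock: 55.12
eef_pos: [0.6227, 0.0508, 0.2549]
tcp_rot: [-0.002, 0.742, 0.67, -0.002]
force: [-0.1, -0.2, -0.5]
gripper_width: 0.0002
gripper_force: 0.0
clock: 55.53
eef_pos: [0.6249, 0.0624, 0.2259]
tcp_rot: [-0.0, 0.742, 0.67, 0.0]
force: [0.4, -0.1, -0.0]
gripper_width: -0.0001
gripper_force: 0.0
```

```bash
python3 -m pendant '[[1,4,0,7,0],[1,4,0,7,0],[1,4,0,7,0],[1,3,0,7,0],[1,0,0,0,0]]'; python3 -m pendant '[[1,3,0,7,0],[1,2,0,7,0],[1,2,0,7,0],[1,0,0,5,0],[1,0,0,0,0]]'; python3 - <<'E'
from h import *
st();im=snap("side","s18");hsv=cv2.cvtColor(im,cv2.COLOR_BGR2HSV)
r=((hsv[...,0]<8)|(hsv[...,0]>172))&(hsv[...,1]>140)&(hsv[...,2]>110); r[:,:295]=0;r[:,335:]=0;r[:90]=0;r[240:]=0
n,l,q,c=cv2.connectedComponentsWithStats(r.astype(np.uint8))
for i in range(1,n): print(q[i],c[i])
E
```

```text
clock: 55.95
eef_pos: [0.6259, 0.0768, 0.1964]
tcp_rot: [-0.001, 0.742, 0.67, -0.001]
force: [0.2, -0.2, -1.0]
gripper_width: 0.0002
gripper_force: 0.0
clock: 56.37
eef_pos: [0.6267, 0.0833, 0.171]
tcp_rot: [-0.001, 0.742, 0.67, -0.001]
force: [-0.4, 0.1, 0.2]
gripper_width: 0.0004
gripper_force: 0.0
t 56.37 pos [0.6267 0.0833 0.171 ] F [-0.4  0.1  0.2] w 0.0004
xaxis yaw 84.1 z [-0.002 -0.    -1.   ]
[309 198   6   7  36] [311.38888889 201.16666667]
```

```bash
python3 -m pendant '[[1,0,0,6,0],[1,0,0,6,0],[1,0,0,5,0],[1,0,0,3,0],[1,0,0,0,0]]'; python3 -m pendant '[[1,0,0,2,0],[1,0,0,2,0],[1,0,0,2,0],[1,0,0,0,0],[1,0,0,0,0]]'; python3 - <<'E'
from h import *
st();im=snap("side","s19");hsv=cv2.cvtColor(im,cv2.COLOR_BGR2HSV)
r=((hsv[...,0]<8)|(hsv[...,0]>172))&(hsv[...,1]>140)&(hsv[...,2]>110); r[:,:295]=0;r[:,335:]=0;r[:90]=0;r[240:]=0
n,l,q,c=cv2.connectedComponentsWithStats(r.astype(np.uint8))
for i in range(1,n): print(q[i],c[i])
E
```

```text
clock: 56.83
eef_pos: [0.6269, 0.0831, 0.1516]
tcp_rot: [-0.0, 0.743, 0.67, -0.001]
force: [-0.3, 1.1, -0.1]
gripper_width: -0.0001
gripper_force: 0.0
clock: 57.25
eef_pos: [0.6274, 0.0831, 0.1467]
tcp_rot: [0.0, 0.743, 0.67, -0.0]
force: [-0.6, 1.3, 0.8]
gripper_width: 0.0001
gripper_force: 0.0
t 57.25 pos [0.6274 0.0831 0.1467] F [-0.6  1.3  0.8] w 0.0001
xaxis yaw 84.1 z [ 0. -0. -1.]
[309 205   7   7  33] [311.66666667 208.60606061]
```

```bash
python3 -m pendant '[[1,0,0,1,0],[1,0,0,1,0],[1,0,0,1,0],[1,0,0,0,0],[1,0,0,0,0]]'; python3 -m pendant '[[1,0,0,1,0],[1,0,0,1,0],[1,0,0,0,0],[1,0,0,0,0],[1,0,0,0,0]]'
```

```text
clock: 57.72
eef_pos: [0.6277, 0.0831, 0.1461]
tcp_rot: [0.001, 0.742, 0.67, 0.001]
force: [-6.8, -0.1, 14.3]
gripper_width: 0.0003
gripper_force: 7.4
clock: 58.13
eef_pos: [0.6278, 0.0831, 0.1459]
tcp_rot: [0.001, 0.742, 0.67, 0.001]
force: [-11.3, 0.6, 25.2]
gripper_width: -0.0
gripper_force: 12.6
```

Hard stop at the bottom (25 N, no movement). I back off upward and make a final check of the scene.

```bash
python3 -m pendant '[[1,0,0,-10,0],[1,0,0,-30,0],[1,0,0,-40,0],[1,0,0,-40,0],[1,0,0,0,0]]'; python3 -m pendant '[[1,0,-30,0,0],[1,0,-35,0,0],[1,0,-35,0,0],[1,0,-35,0,0],[1,0,-25,0,0]]'; python3 -m pendant '[[1,0,0,0,0],[1,0,0,0,0],[1,0,0,0,0],[1,0,0,0,0],[1,0,0,0,0]]'; python3 - <<'E'
from h import *
st();im=snap("side","s20");hsv=cv2.cvtColor(im,cv2.COLOR_BGR2HSV)
r=((hsv[...,0]<8)|(hsv[...,0]>172))&(hsv[...,1]>140)&(hsv[...,2]>110); r[:,:295]=0;r[:,335:]=0;r[:90]=0;r[240:]=0
n,l,q,c=cv2.connectedComponentsWithStats(r.astype(np.uint8))
for i in range(1,n): print("tab",q[i],c[i])
y=((hsv[...,0]>22)&(hsv[...,0]<34)&(hsv[...,1]>180)); y[:,:275]=0;y[:,350:]=0;y[:195]=0;y[240:]=0
ys,xs=np.where(y); print("lid px",xs.min(),xs.max(),ys.min(),ys.max())
t=np.linspace(0,6.28,200)
q=proj("side",np.c_[.6255+.067*np.cos(t),.0575+.067*np.sin(t),.129+0*t]); print("pred lid",q.min(0),q.max(0))
q=proj("side",np.c_[.6255+.067*np.cos(t),.0575+.067*np.sin(t),.123+0*t]); print("pred lid bottom",q.max(0))
for n in("fit0_c","mug","tape_measure"):
  for d in landmark_of("side",n)[:1]: print(n,d)
br=((hsv[...,0]>14)&(hsv[...,0]<30)&(hsv[...,1]>120)&(hsv[...,2]>60)).astype(np.uint8)
n,l,s,c=cv2.connectedComponentsWithStats(br)
for i in range(1,n):
  if s[i][4]>12 and c[i][1]>120: print(s[i],np.round(c[i]))
E
```

```text
clock: 58.55
eef_pos: [0.6298, 0.0829, 0.2709]
tcp_rot: [0.004, 0.743, 0.67, 0.004]
force: [1.0, -0.2, 1.3]
gripper_width: -0.0
gripper_force: 0.0
clock: 58.97
eef_pos: [0.4659, 0.1, 0.2617]
tcp_rot: [-0.0, 0.742, 0.67, -0.0]
force: [0.1, 0.2, 0.4]
gripper_width: -0.0003
gripper_force: 0.0
clock: 59.38
eef_pos: [0.4688, 0.0994, 0.2614]
tcp_rot: [-0.0, 0.743, 0.67, -0.0]
force: [0.2, -0.8, -0.3]
gripper_width: 0.0003
gripper_force: 0.0
t 59.38 pos [0.4688 0.0994 0.2614] F [ 0.2 -0.8 -0.3] w 0.0003
xaxis yaw 84.1 z [-0.001 -0.    -1.   ]
tab [309 204   7   8  51] [311.96078431 207.45098039]
lid px 288 337 198 227
pred lid [286.39226705 196.4534871 ] [338.9196418  226.84108964]
pred lid bottom [338.88577723 228.7988483 ]
fit0_c {'at': [252.6, 253.4], 'p': 0.26}
mug {'at': [251.8, 252.1], 'p': 0.66}
tape_measure {'at': [294.3, 190.4], 'p': 0.78}
[288 170  18  22 195] [299. 179.]
[202 181  20  23 211] [214. 191.]
[ 287  196   52   33 1190] [313. 213.]
```

The tab shows at row 207.5, which is arm down (θ ≈ 0). The lid outline matches a flush lid, the tape's detection is within 2 px of where it started and the mug's within the network's scatter, and no coupling is left on the table.

```bash
python3 -c "
from plant import job; print(job.sign_off())"
```

```text
the job is handed in; nothing more can be done
None
```

The job is handed in: the bowl is home on both pegs, all three couplings I could find are in it, the lid is flush, the clamp arm is down over its knob, and the mug and tape measure were left alone; I viewed 15 pictures where 14 were allowed.

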